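# Load the stamping tray into the bench press and latch it

### The job

Get the little press ready to stamp: take the tray that carries the steel block with the brass blank by its turquoise grip, keep it level, set it between the rails of the press and slide it under the bridge until it is fully home against the stop, while the latch stays open. Then swing the red-knobbed latch all the way round behind the grip to lock the tray in, and let go. Leave the empty tray and everything else on the table where they are.

Things in the scene. Friction and masses are not known exactly. Their poses are not given: they have to be found in the camera images.
- press: Grey portal stamping press, fixed to the table, yaw -0.1 to 0.35 rad. Origin: on the table under the tray's home place; +x = the way the tray slides in, away from the robot, z up. Steel bed x -150..70, y +-75 mm, top at z 15. Home: the tray's origin stands at x 0, y 0, z 15 mm here, axes parallel, its front against the stop wall (face at x 50, z 15..27).
- channel_mouth (a point): Middle of the channel's mouth, on the bed: press x -60, y 0, z 15 mm, axes as the press. Two rails 12 mm high leave a channel 69 mm wide (tray + 2.5 mm each side), straight from press x -60 to 60; outside, x -60 to -88, the mouth flares to about 80 mm. The tray may be lowered onto the bed with its front end in the mouth.
- bridge_edge (a point): Lower front edge of the bridge over the channel: press x -29, y 0, z 85 mm, axes as the press. Bridge x -29..31, y +-70, z 85..145 (screw and bar to z 185); columns |y| 50..70; ram end at x 12, z 53. With the tray home its grip ends 3 mm in front of this edge: the gripper must lean back 30 to 45 degrees, its body towards the robot, to clear the bridge.
- tray: The loaded tray: loose aluminium plate 100 (x) x 64 (y) x 8 mm, 130 g, with a 6 mm rim round the block and an upright turquoise grip near its -x end. Origin: centre of its underside; +x = the end that enters the press first. Starts on a fixed black mat 5 mm thick, 200 x 260 mm, the grip end roughly towards the robot (yaw within 0.4 rad).
- tray_grip (a point): Point in the loaded tray's grip tab, tray frame x -41, y 0, z 35 mm; axes as the tray's. The tab is 18 (x) x 12 mm (y: pinch it along y), tray x -50..-32, z 8..44; its rear face is flush with the tray's rear end.
- block: Loose bench block 48 x 48 mm, 13 mm high, black foot and polished steel top, with a brass disc blank (24 mm dia, 2 mm) on its top; 140 to 280 g. Lies inside the tray's rim (52 x 52 mm inside); its origin (centre of its underside) is then at x 12, y 0, z 8 mm of the tray. It is not fastened.
- empty_tray: A second tray, the same in form and colour but with no block: a bystander on the same mat, on either side of the loaded one. Origin and axes as the tray's.
- latch (a joint): Latch angle, rad: 0 wide open, 1.85 fully closed (end stop); starts at 0 to 0.2, turns clockwise seen from above, stays where left (friction 0.12 N m). Vertical axis at press x -57.5, y -60 mm; brass arm 10 mm wide at z 29..39, above the rails. At angle q it points pi/2 + 1.85 - q from press +x. Closed, it lies along press +y, 2.5 mm behind the grip of a tray that is home.
- latch_knob (a point): Middle of the red upright knob at the end of the latch arm, 105 mm from the latch axis: 14 mm dia, from z 39 to 63 mm above the table. It can be pushed round from its side with closed fingers; closed, it stands at press x -57.5, y 45.
- mallet: Bystander: turquoise mallet with a brass face, head 100 x 38 mm, about 150 mm long over all, lying on the left. Origin: under the head's centre.
- stamp_rack: Bystander: wooden block 55 x 260 mm with rows of upright steel letter stamps, 76 mm high, at the back right. Origin: centre of its underside.
- jar: Bystander: closed glass jar with brass cap, 56 mm dia, 70 mm high, on the right. Origin: centre of its underside.
- dapping_block: Bystander: 60 x 60 x 50 mm steel dapping block on the left. Origin: centre of its underside.
There are look-alikes about, which are no part of the job. What is meant by the block is not green, pink or purple, and is the larger of those in its own colour.

How it is judged:
By the outcome, as a careful person would: the job done as asked, in the order asked, and still so for the second after the job is handed in, with the robot touching nothing.
It also fails if it takes over 72 s, if anything falls off the work surface, if the arm or the gripper's body presses on something with over 40 N, if the wrist force passes 120 N, or if a joint passes its speed limit or range.

### The arm

A 6-joint arm with a two-finger parallel gripper is mounted at the origin on the work surface. World frame = base frame: x ahead of the robot, y to its left, z up, the work surface at z = 0. Lengths are in m, angles in rad, forces in N, time in s.
With the tool pointing down it reaches from about 0.35 to 0.975 m from the base axis. Payload 4.9 kg.
Tool frame: the origin (TCP) lies at the very end of the fingers, on their centre line; the grasp point (between the pads) lies 19 mm behind it; x points along the fingers, y is the direction in which the jaws open and shut, and the axes are right-handed (so a half turn about x gives the same grasp; the last joint's range is limited). The gripper opens to 85 mm and grips with 20 to 120 N. Pads are 22 mm wide; open, the fingers measure 114 mm over their backs; the gripper's body (76 mm by 85 mm) begins 54 mm behind the grasp point. The pads swing forward as they close: fully open they stand 13 mm farther back than shut.
Start: joints at [-1.46, 0.053, 1.613, -0, 1.476, -0.119], TCP at [0.142, -0.609, 0.231] pointing down, gripper open.
Joint ranges: [-3.01, 3.01], [-1.01, 2.22], [0.06, 2.58], [-1.02, 4.17], [0.09, 2.62], [-3.14, 3.14]. Speed limits (rad/s): [2.57, 2.57, 3.14, 3.14, 3.14, 3.14].

### API

Orientations are given as a rotation vector (axis times angle).
In Python, from station import ctrl, get_image, calibration, finish_job, search_frame, cut_out, mark_of gives the robot as it stands. The module is installed in compiled form; this text tells all that it offers.
- The arm moves only by the tool arm_command, never from a script. Its argument "plan" is a list that holds one entry, the list of rows, each a list of 7 numbers: the shift along the tool's x, y, z in m, then the turn, a rotation vector about the tool's x, y, z in degrees, then the finger opening in m, from 0 to 0.0854. A call has 1 to 20 rows; each row shifts and turns the pose as measured when the row begins, along the tool's axes as they then stand; what a row does not reach is not made up. A row lasts 1/12 s, in which the tool goes at most 41.7 mm and 7.16 degrees, less where a joint would pass 70% of its speed; a pose out of reach is approached as far as the arm can. A call with a gripper value outside its range is refused whole. The fingers move at their own pace and stop on an object; "squeeze" is the grip in N (left out, the last holds). Time passes only in rows, so rows that do not move let the fingers close. It gives the time, the measured TCP pose, the force and the opening at its end, in the units of the state.
- ctrl.get_obs(): the state, without advancing time (a new reading comes with each control period).
- get_image(name): name is "scene" or "side" or "wrist"; returns the picture (420x560x3 uint8, red, green, blue); there is no depth.
- calibration(name): a dict with "fx", "fy", "cx", "cy" (pixels), "cam_to_world" (4x4, takes a point from camera to world coordinates); the wrist camera has in their place "hand_eye" (4x4, takes a point from camera to tool coordinates, whose origin is the TCP and whose axes are the tool frame's). Camera axes: x right, y down, z forward; pixel columns grow to the right and rows downward; lengths in m; the calibration is good to about 2 mm. A picture is of the moment at which its call begins: read the wrist's pose just before it. calibration takes no time and is no camera call.
- finish_job(): hands the job in, once; it reports no verdict.
Trained networks look in the newest picture that a camera, given by its name, has taken for a name from the list of things; names that differ only in an ending like _2 or _b are one class to them, and where a whole thing is asked for, a point or a joint stands for the part that bears it (a point fixed in the world has none). Each returns a list of dicts, best first, with "conf" (0 to 1); they miss things now and then, are a little off and sometimes report something else, mostly with a low value. They report only what shows in the picture. A call takes as long as a camera call. They do not tell look-alikes from the thing itself.
- search_frame(camera, thing): "at" ([x, y, z] in m, in the coordinates of the camera as it stood for that picture, good to about 4 mm: the middle of the surface that is visible of it).
- cut_out(camera, thing): "mask" (420x560 bool, what is visible of it).
- mark_of(camera, thing): "at" ([x, y, z] in m, in the coordinates of the camera as it stood for that picture, good to about 4 mm: a listed point, or the origin of a listed thing).
The state is a dict: "t": time; "q": joint angles; "dq": joint speeds; "effort": joint torques, N m; "tool_pos": TCP position; "tool_rot": TCP orientation; "contact_force": force on the tool from outside, world axes, zero at the start; "wrist_torque": the same for the moment, N m; "opening": finger opening in m.
Only numpy, scipy, OpenCV 4.12 (cv2) and the standard library are available. Lean on these libraries where they do the work, as an engineer would, in place of code of your own. Each camera call takes 0.05 s, during which the arm holds its last target. There are 200 camera calls.

## Working session

There is one attempt and no reset: what is moved stays moved. The work goes in short steps, Python scripts to look and compute and a tool call to move; the robot and the scene stay as the last step left them, time stands still between calls to the robot, and variables do not carry over. Pictures are saved under pics/ and viewed, about 8 in all and at most 12, crops included, and the job is handed in when it is done.

Besides the shell and the picture viewer there is one more tool, called after "Call:" as a command line: name --argument value ..., lists and objects as JSON in quotes. arm_command: Moves the arm, as the interface text tells. Its arguments: {"type":"object","properties":{"plan":{"type":"array","items":{"type":"array","items":{"type":"array","items":{"type":"number"}}}},"squeeze":{"type":"number"}},"required":["plan"]}

```bash
mkdir -p pics; cat > h.py <<'E'
import numpy as np, cv2
from scipy.spatial.transform import Rotation as R
from station import ctrl,get_image,calibration,finish_job,search_frame,cut_out,mark_of
np.set_printoptions(precision=4,suppress=True)
def pose():
    o=ctrl.get_obs();T=np.eye(4);T[:3,:3]=R.from_rotvec(o['tool_rot']).as_matrix();T[:3,3]=o['tool_pos'];return T
def cam(name):
    c=calibration(name); return c,(c['cam_to_world'] if 'cam_to_world' in c else pose()@np.array(c['hand_eye']))
def snap(name,fn=None):
    c,T=cam(name); im=get_image(name)
    if fn: cv2.imwrite(fn,im[:,:,::-1])
    return im,c,np.array(T)
def w(T,p): return (T@np.r_[p,1])[:3]
def ray(c,T,u,v,z):
    d=T[:3,:3]@np.array([(u-c['cx'])/c['fx'],(v-c['cy'])/c['fy'],1]);return T[:3,3]+d*(z-T[2,3])/d[2]
def pix(c,T,p):
    q=np.linalg.inv(T)@np.r_[p,1];return np.array([c['fx']*q[0]/q[2]+c['cx'],c['fy']*q[1]/q[2]+c['cy']])
E
python3 - <<'E'
from h import *
ims=[]
for n in ['scene','side']:
    im,c,T=snap(n,f'pics/{n}0.png')
    print(n,T[:3,3])
    for th in ['tray','tray_grip','press','channel_mouth','bridge_edge','latch_knob','block','latch']:
        for f in (mark_of,):
            try: print(th,[(round(r['conf'],2),w(T,r['at'])) for r in f(n,th)][:4])
            except Exception as e: print(th,e)
print(pose(), calibration('wrist'))
E
```

```text
scene [ 0.9619 -0.5467  0.6559]
tray [(0.64, array([ 0.5257, -0.1812,  0.0033]))]
tray_grip [(0.65, array([ 0.4899, -0.1857,  0.0383]))]
press [(0.83, array([0.6752, 0.162 , 0.0007])), (0.59, array([ 0.584 , -0.4353, -0.0016]))]
channel_mouth [(0.74, array([0.6174, 0.1555, 0.013 ]))]
bridge_edge [(0.89, array([0.6486, 0.1603, 0.085 ])), (0.71, array([ 0.4904, -0.1902,  0.0402]))]
latch_knob [(0.81, array([0.5293, 0.0592, 0.049 ]))]
block [(0.79, array([ 0.469 ,  0.0062, -0.0014])), (0.78, array([ 0.5379, -0.1847,  0.0143])), (0.73, array([ 0.3607, -0.2448, -0.0001])), (0.65, array([ 0.3453, -0.1067,  0.0004]))]
latch it knows: block, bridge_edge, channel_mouth, dapping_block, empty_tray, jar, latch_knob, mallet, press, stamp_rack, tray, tray_grip
side [ 0.4082 -1.1105  0.8819]
tray [(0.67, array([ 0.5287, -0.1806,  0.0013])), (0.6, array([0.5313, 0.0543, 0.0477]))]
tray_grip [(0.94, array([ 0.4855, -0.192 ,  0.0378]))]
press [(0.86, array([0.6742, 0.1655, 0.002 ]))]
channel_mouth [(0.62, array([0.6144, 0.1519, 0.0118]))]
bridge_edge [(0.61, array([0.648 , 0.1571, 0.0861])), (0.56, ar
[... 190 characters left out ...]
array([ 0.3628, -0.2441, -0.0008])), (0.72, array([ 0.573 , -0.042 , -0.0004])), (0.66, array([ 0.4636,  0.0039, -0.0042]))]
latch it knows: block, bridge_edge, channel_mouth, dapping_block, empty_tray, jar, latch_knob, mallet, press, stamp_rack, tray, tray_grip
[[-0.      0.2277 -0.9737  0.1423]
 [-0.     -0.9737 -0.2277 -0.6086]
 [-1.      0.      0.      0.2313]
 [ 0.      0.      0.      1.    ]] {'fx': 365.7201360232243, 'fy': 365.7201360232243, 'cx': 280.65719919474446, 'cy': 202.68200621495396, 'hand_eye': array([[-0.0012, -0.2811,  0.9597, -0.1429],
       [ 1.    , -0.    ,  0.0013,  0.0008],
       [-0.0003,  0.9597,  0.2811, -0.0711],
       [ 0.    ,  0.    ,  0.    ,  1.    ]])}
```

View pics/scene0.png

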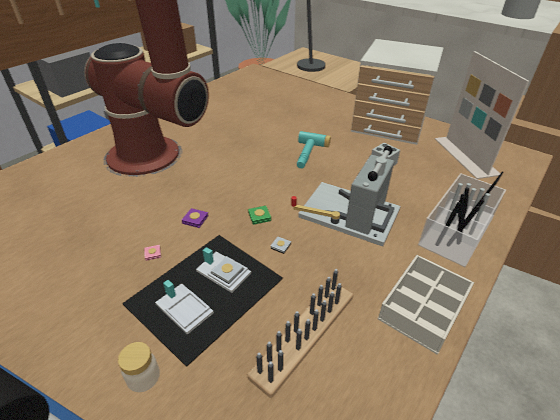

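View pics/side0.png

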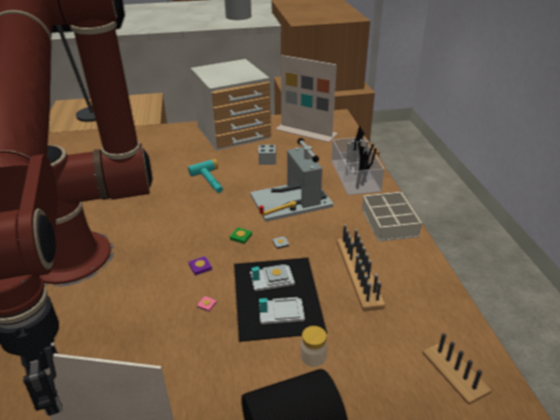

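The scene view shows the loaded tray on the mat, with its grip at about (208,255) and the block at (228,269). The empty tray is at (185,307). The press is at (355,200) and the red knob at (294,201). The network positions agree with this and give q ≈ 0.1 for the latch. Next I'll move to a leaned pre-grasp and take a closer look.

```bash
cat >> h.py <<'E'
def lean(yaw,deg):
    a=np.radians(deg);s,c=np.sin(a),np.cos(a)
    M=np.array([[s,0,c],[0,1,0],[-c,0,s]]); return R.from_euler('z',yaw).as_matrix()@M
def rows(Rt,pt,op,n=None,vmax=.036,way=None):
    T=pose();pt=np.array(pt);rel=R.from_matrix(T[:3,:3].T@Rt).as_rotvec()
    ang=np.degrees(np.linalg.norm(rel));d=np.linalg.norm(pt-T[:3,3])
    n=n or int(np.ceil(max(ang/6.8,d/vmax,1)));out=[]
    for i in range(n):
        Ri=T[:3,:3]@R.from_rotvec(rel*i/n).as_matrix()
        out.append([round(float(x),4) for x in Ri.T@(pt-T[:3,3])/n]+[round(float(x),2) for x in np.degrees(rel/n)]+[op])
    print(n,'rows; first same?' ,ang,d)
    return out
E
python3 - <<'E'
from h import *
y=.13; Rt=lean(y,38); g=np.array([.4877,-.189,.040]); tcp=g+Rt[:,0]*.019-Rt[:,0]*.09+[0,0,.03]
print(tcp)
r=rows(Rt,tcp,.04)
print(r)
E
```

```text
[ 0.4444 -0.1947  0.1259]
26 rows; first same? 174.59533338399768 0.523092493267939
[[0.0041, -0.0129, -0.0149, -6.35, -0.11, 2.19, 0.04], [0.0036, -0.0113, -0.0163, -6.35, -0.11, 2.19, 0.04], [0.0031, -0.0095, -0.0174, -6.35, -0.11, 2.19, 0.04], [0.0028, -0.0077, -0.0184, -6.35, -0.11, 2.19, 0.04], [0.0025, -0.0057, -0.0191, -6.35, -0.11, 2.19, 0.04], [0.0023, -0.0036, -0.0197, -6.35, -0.11, 2.19, 0.04], [0.0021, -0.0015, -0.02, -6.35, -0.11, 2.19, 0.04], [0.0021, 0.0006, -0.02, -6.35, -0.11, 2.19, 0.04], [0.0021, 0.0028, -0.0198, -6.35, -0.11, 2.19, 0.04], [0.0022, 0.0049, -0.0194, -6.35, -0.11, 2.19, 0.04], [0.0024, 0.0069, -0.0187, -6.35, -0.11, 2.19, 0.04], [0.0027, 0.0088, -0.0179, -6.35, -0.11, 2.19, 0.04], [0.003, 0.0106, -0.0168, -6.35, -0.11, 2.19, 0.04], [0.0034, 0.0123, -0.0155, -6.35, -0.11, 2.19, 0.04], [0.0039, 0.0138, -0.0141, -6.35, -0.11, 2.19, 0.04], [0.0044, 0.0151, -0.0125, -6.35, -0.11, 2.19, 0.04], [0.005, 0.0162, -0.0108, -6.35, -0.11, 2.19, 0.04], [0.0056, 0.0171, -0.0089, -6.35, -0.11, 2.19, 0.04], [0.0063, 0.0178, -0.007, -6.35, -0.11, 2.19, 0.04], [0.0069, 0.0182, -0.005, -6.35, -0.11, 2.19, 0.04], [0.0076, 0.0184, -0.003, -6.35, -0.11, 2.19, 0.04], [0.0083, 0.0183, -0.001, -6.35, -0.11, 2.19, 0.04], [0.009, 0.018, 0.001, -6.35, -0.11, 2.19, 0.04], [0.0097, 0.0174, 0.003, -6.35, -0.11, 2.19, 0.04], [0.0103, 0.0166, 0.0048, -6.35, -0.11, 2.19, 0.04], [0.011, 0.0155, 0.0066, -6.35, -0.11, 2.19, 0.04]]
```

```bash
python3 - <<'E'
from h import *
T=pose(); d=np.array([.41,-.20,.231])-T[:3,3]; n=20
for i in range(n):
    Ri=T[:3,:3]@R.from_euler('x',-7*i,degrees=True).as_matrix()
    print([round(float(x),3) for x in Ri.T@d/n]+[-7,0,0,.04],end=',')
E
```

```text
[0.0, -0.017, -0.018, -7, 0, 0, 0.04],[0.0, -0.015, -0.02, -7, 0, 0, 0.04],[0.0, -0.012, -0.021, -7, 0, 0, 0.04],[0.0, -0.009, -0.023, -7, 0, 0, 0.04],[0.0, -0.007, -0.024, -7, 0, 0, 0.04],[0.0, -0.004, -0.024, -7, 0, 0, 0.04],[0.0, -0.001, -0.024, -7, 0, 0, 0.04],[0.0, 0.002, -0.024, -7, 0, 0, 0.04],[0.0, 0.005, -0.024, -7, 0, 0, 0.04],[0.0, 0.008, -0.023, -7, 0, 0, 0.04],[0.0, 0.011, -0.022, -7, 0, 0, 0.04],[0.0, 0.013, -0.02, -7, 0, 0, 0.04],[0.0, 0.016, -0.019, -7, 0, 0, 0.04],[0.0, 0.018, -0.017, -7, 0, 0, 0.04],[0.0, 0.02, -0.014, -7, 0, 0, 0.04],[0.0, 0.021, -0.012, -7, 0, 0, 0.04],[0.0, 0.023, -0.009, -7, 0, 0, 0.04],[0.0, 0.024, -0.006, -7, 0, 0, 0.04],[0.0, 0.024, -0.003, -7, 0, 0, 0.04],[0.0, 0.024, -0.0, -7, 0, 0, 0.04],
```

Call:
arm_command --plan '[[[0, -0.017, -0.018, -7, 0, 0, 0.04], [0, -0.015, -0.02, -7, 0, 0, 0.04], [0, -0.012, -0.021, -7, 0, 0, 0.04], [0, -0.009, -0.023, -7, 0, 0, 0.04], [0, -0.007, -0.024, -7, 0, 0, 0.04], [0, -0.004, -0.024, -7, 0, 0, 0.04], [0, -0.001, -0.024, -7, 0, 0, 0.04], [0, 0.002, -0.024, -7, 0, 0, 0.04], [0, 0.005, -0.024, -7, 0, 0, 0.04], [0, 0.008, -0.023, -7, 0, 0, 0.04], [0, 0.011, -0.022, -7, 0, 0, 0.04], [0, 0.013, -0.02, -7, 0, 0, 0.04], [0, 0.016, -0.019, -7, 0, 0, 0.04], [0, 0.018, -0.017, -7, 0, 0, 0.04], [0, 0.02, -0.014, -7, 0, 0, 0.04], [0, 0.021, -0.012, -7, 0, 0, 0.04], [0, 0.023, -0.009, -7, 0, 0, 0.04], [0, 0.024, -0.006, -7, 0, 0, 0.04], [0, 0.024, -0.003, -7, 0, 0, 0.04], [0, 0.024, 0, -7, 0, 0, 0.04]]]'

```text
t: 2.47
tool_pos: [0.4049, -0.1752, 0.2326]
tool_rot: [0.318, 1.54, -0.328]
contact_force: [-0.1, -0.5, -0.5]
opening: 0.0402
```

```bash
python3 - <<'E'
from h import *
print(pose(),ctrl.get_obs()['q'])
y=.13; Rt=lean(y,38); g=np.array([.4877,-.189,.040]); tcp=g+Rt[:,0]*.019-Rt[:,0]*.09+[0,0,.03]
for r in rows(Rt,tcp,.04): print(r)
E
```

```text
[[ 0.0051  0.4007  0.9162  0.4049]
 [-0.0071  0.9162 -0.4006 -0.1752]
 [-1.     -0.0045  0.0075  0.2326]
 [ 0.      0.      0.      1.    ]] [-0.5754 -0.4197  2.0228 -0.0032  1.5304 -1.7338]
8 rows; first same? 48.44640163358002 0.11533452550176497
[0.0134, -0.0002, 0.0054, -3.72, -4.59, 1.33, 0.04]
[0.0137, -0.0008, 0.0043, -3.72, -4.59, 1.33, 0.04]
[0.014, -0.0014, 0.0031, -3.72, -4.59, 1.33, 0.04]
[0.0142, -0.0019, 0.0019, -3.72, -4.59, 1.33, 0.04]
[0.0142, -0.0023, 0.0006, -3.72, -4.59, 1.33, 0.04]
[0.0142, -0.0026, -0.0007, -3.72, -4.59, 1.33, 0.04]
[0.014, -0.0028, -0.002, -3.72, -4.59, 1.33, 0.04]
[0.0137, -0.003, -0.0033, -3.72, -4.59, 1.33, 0.04]
```

Call:
arm_command --plan '[[[0.0134, -0.0002, 0.0054, -3.72, -4.59, 1.33, 0.04], [0.0137, -0.0008, 0.0043, -3.72, -4.59, 1.33, 0.04], [0.014, -0.0014, 0.0031, -3.72, -4.59, 1.33, 0.04], [0.0142, -0.0019, 0.0019, -3.72, -4.59, 1.33, 0.04], [0.0142, -0.0023, 0.0006, -3.72, -4.59, 1.33, 0.04], [0.0142, -0.0026, -0.0007, -3.72, -4.59, 1.33, 0.04], [0.014, -0.0028, -0.002, -3.72, -4.59, 1.33, 0.04], [0.0137, -0.003, -0.0033, -3.72, -4.59, 1.33, 0.04]]]'

```text
t: 3.13
tool_pos: [0.4559, -0.1893, 0.1356]
tool_rot: [-0.092, 0.877, 0.142]
contact_force: [0.0, -0.1, -0.0]
opening: 0.0398
```

```bash
python3 - <<'E'
from h import *
print(pose(),ctrl.get_obs()['q'])
im,c,T=snap('wrist','pics/w1.png')
for th in ['tray','tray_grip','block']:
    print(th,[(round(r['conf'],2),w(T,r['at'])) for r in mark_of('wrist',th)][:4])
E
```

```text
[[ 0.6308 -0.1619  0.7589  0.4559]
 [ 0.0864  0.9866  0.1387 -0.1893]
 [-0.7711 -0.0219  0.6363  0.1356]
 [ 0.      0.      0.      1.    ]] [-0.8646 -0.5411  2.3774  0.6866  1.0076 -2.895 ]
tray [(0.97, array([ 0.5286, -0.1865,  0.0016]))]
tray_grip [(0.96, array([ 0.4819, -0.187 ,  0.0392]))]
block [(0.93, array([ 0.5689, -0.049 , -0.0022])), (0.76, array([ 0.4656, -0.0002, -0.0049])), (0.63, array([ 0.5405, -0.1832,  0.0152]))]
```

View pics/w1.png

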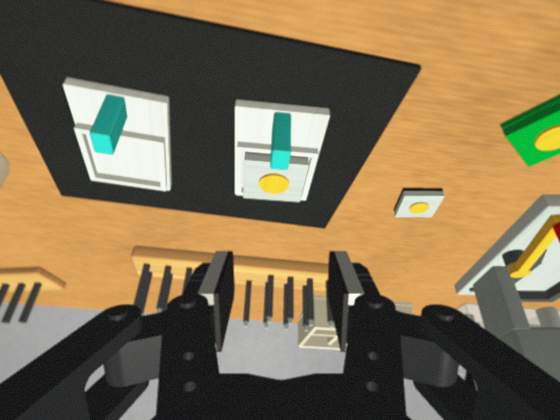

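The wrist view shows the loaded tray with its rear corners at (237,101) and (330,108), its grip top at about (281,165) and the brass blank at (274,184). The empty tray is on the left. I'll compute yaw from the edges and plan the grasp.

```bash
python3 - <<'E'
from h import *
c,T=cam('wrist')
for uv in [(237,101),(330,108)]: print(ray(c,T,*uv,.013))
a,b=[ray(c,T,*uv,.013) for uv in [(237,101),(330,108)]]
print(np.linalg.norm(a-b),'yaw',np.arctan2(-(b-a)[0],(b-a)[1]),'rearmid',(a+b)/2)
for th in ['tray','tray_grip']:
    m=cut_out('wrist',th)
    for r in m[:2]:
        k=r['mask'].astype(np.uint8); cs=max(cv2.findContours(k,0,2)[0],key=cv2.contourArea)
        print(th,r['conf'],cv2.boundingRect(cs),cv2.approxPolyDP(cs,4,True)[:,0].tolist())
E
```

```text
[ 0.4728 -0.2184  0.013 ]
[ 0.4681 -0.1576  0.013 ]
0.061030072126624396 yaw 0.07783165909367643 rearmid [ 0.4705 -0.188   0.013 ]
tray 0.89 (234, 99, 96, 101) [[236, 99], [235, 192], [242, 193], [246, 150], [269, 152], [271, 167], [287, 168], [292, 154], [305, 155], [309, 168], [304, 199], [329, 110]]
tray_grip 0.86 (235, 99, 96, 99) [[238, 99], [236, 193], [242, 192], [244, 153], [271, 154], [275, 168], [286, 168], [291, 155], [309, 158], [303, 197], [329, 109]]
```

```bash
python3 - <<'E'
from h import *
from scipy.optimize import least_squares
c,T=cam('wrist')
px=np.array([(236,99.5),(330.5,108.5),(234.5,193),(304,200)]); loc=np.array([(-50,-32,8),(-50,32,8),(50,-32,8),(50,32,8)])/1e3
f=lambda p:(np.array([pix(c,T,R.from_euler('z',p[2]).apply(l)+[p[0],p[1],.005]) for l in loc])-px).ravel()
s=least_squares(f,[.525,-.183,.1]);print(s.x,s.fun)
g=R.from_euler('z',s.x[2]).apply([-.041,0,.035])+[s.x[0],s.x[1],.005]
print('grip',g,pix(c,T,g),'tabtop',[pix(c,T,R.from_euler('z',s.x[2]).apply(l)+[s.x[0],s.x[1],.005]) for l in np.array([(-32,-6,44),(-32,6,44)])/1e3])
E
```

```text
[ 0.5249 -0.186   0.0447] [-0.8231  1.3931  0.4033  2.4695 -0.8102 -2.6967  1.4376 -3.6008]
grip [ 0.4839 -0.1879  0.04  ] [281.156 145.278] tabtop [array([270.046 , 164.2028]), array([288.4307, 165.8875])]
```

```bash
cat > g.py <<'E'
from h import *
import sys
y=.06; Rt=lean(y,37); g=np.array([.484,-.187,.040]); b=float(sys.argv[1])
print(ctrl.get_obs()['q'],pose())
for r in rows(Rt,g+Rt[:,0]*(.019-b),.04,n=int(sys.argv[2])): print(r)
E
python3 g.py .035 6
```

```text
[-0.8612 -0.5404  2.3721  0.6793  1.0098 -2.8826] [[ 0.6278 -0.1591  0.762   0.4567]
 [ 0.0855  0.9871  0.1356 -0.1896]
 [-0.7737 -0.02    0.6332  0.1376]
 [ 0.      0.      0.      1.    ]]
6 rows; first same? 6.2899245375433726 0.08669999286603025
[0.0128, 0.0002, -0.0067, 0.87, 0.39, -0.44, 0.04]
[0.0129, 0.0001, -0.0066, 0.87, 0.39, -0.44, 0.04]
[0.0129, 0.0001, -0.0065, 0.87, 0.39, -0.44, 0.04]
[0.013, 0.0002, -0.0064, 0.87, 0.39, -0.44, 0.04]
[0.013, 0.0002, -0.0063, 0.87, 0.39, -0.44, 0.04]
[0.013, 0.0002, -0.0062, 0.87, 0.39, -0.44, 0.04]
```

Call:
arm_command --plan '[[[0.013, 0, -0.0067, 0.87, 0.39, -0.44, 0.04], [0.013, 0, -0.0066, 0.87, 0.39, -0.44, 0.04], [0.013, 0, -0.0065, 0.87, 0.39, -0.44, 0.04], [0.013, 0, -0.0064, 0.87, 0.39, -0.44, 0.04], [0.013, 0, -0.0063, 0.87, 0.39, -0.44, 0.04], [0.013, 0, -0.0062, 0.87, 0.39, -0.44, 0.04], [0, 0, 0, 0, 0, 0, 0.04]]]'

```text
t: 4.02
tool_pos: [0.4863, -0.1928, 0.0675]
tool_rot: [-0.043, 0.912, 0.046]
contact_force: [-0.3, 0.1, -0.5]
opening: 0.0401
```

```bash
python3 g.py 0 6;  python3 - <<'E'
from h import *
im,c,T=snap('wrist','pics/w2.png')
print([(round(r['conf'],2),w(T,r['at'])) for r in mark_of('wrist','tray_grip')])
E
```

```text
[-0.7628 -0.3399  2.3607  0.6938  0.7545 -2.8267] [[ 0.6114 -0.0585  0.7892  0.4863]
 [ 0.0216  0.9981  0.0573 -0.1928]
 [-0.7911 -0.018   0.6115  0.0675]
 [ 0.      0.      0.      1.    ]]
6 rows; first same? 1.251300657213019 0.04408339467382967
[0.0066, 0.0011, -0.0031, 0.09, 0.12, 0.15, 0.04]
[0.0066, 0.0011, -0.0031, 0.09, 0.12, 0.15, 0.04]
[0.0066, 0.0011, -0.0031, 0.09, 0.12, 0.15, 0.04]
[0.0066, 0.0011, -0.0031, 0.09, 0.12, 0.15, 0.04]
[0.0066, 0.001, -0.003, 0.09, 0.12, 0.15, 0.04]
[0.0066, 0.001, -0.003, 0.09, 0.12, 0.15, 0.04]
[(0.77, array([ 0.4838, -0.1843,  0.0418]))]
```

View pics/w2.png

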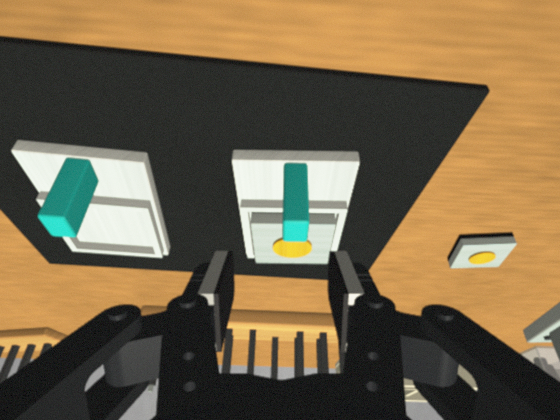

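Call:
arm_command --plan '[[[0.0066, 0.0011, -0.0031, 0, 0.12, 0.15, 0.04], [0.0066, 0.0011, -0.0031, 0, 0.12, 0.15, 0.04], [0.0066, 0.0011, -0.0031, 0, 0.12, 0.15, 0.04], [0.0066, 0.0011, -0.0031, 0, 0.12, 0.15, 0.04], [0.0066, 0.001, -0.003, 0, 0.12, 0.15, 0.04], [0.0066, 0.001, -0.003, 0, 0.12, 0.15, 0.04], [0, 0, 0, 0, 0, 0, 0.04]]]'

```text
t: 4.7
tool_pos: [0.5002, -0.1899, 0.0295]
tool_rot: [-0.045, 0.916, 0.058]
contact_force: [0.5, -0.6, -0.9]
opening: 0.0397
```

```bash
python3 g.py 0 1
```

```text
[-0.7349 -0.2102  2.3381  0.7675  0.6684 -2.9132] [[ 0.6078 -0.0691  0.7911  0.5002]
 [ 0.0306  0.9975  0.0635 -0.1899]
 [-0.7935 -0.0144  0.6084  0.0295]
 [ 0.      0.      0.      1.    ]]
1 rows; first same? 1.088873798889469 0.00760995878400924
[0.001, 0.004, -0.0064, 0.91, 0.48, 0.34, 0.04]
```

Call:
arm_command --plan '[[[0.001, 0.003, -0.005, 0.7, 0.4, 0.3, 0.04], [0.0, 0.001, -0.002, 0.2, 0.1, 0, 0.04], [0, 0, 0, 0, 0, 0, 0.04]]]'

```text
t: 4.95
tool_pos: [0.494, -0.1855, 0.0225]
tool_rot: [-0.025, 0.928, 0.056]
contact_force: [-0.7, -0.3, 0.2]
opening: 0.0398
```

```bash
python3 g.py 0 1
```

```text
[-0.7361 -0.21    2.3488  0.7621  0.6711 -2.896 ] [[ 0.5982 -0.0587  0.7992  0.494 ]
 [ 0.0374  0.9983  0.0454 -0.1855]
 [-0.8005  0.0027  0.5994  0.0225]
 [ 0.      0.      0.      1.    ]]
1 rows; first same? 0.2455131271653216 0.0027928148255919245
[-0.001, -0.0009, 0.0025, -0.15, -0.18, -0.08, 0.04]
```

Call:
arm_command --plan '[[[-0.001, -0.0005, 0.002, 0, 0, 0, 0.04], [0, 0, 0, 0, 0, 0, 0.005], [0, 0, 0, 0, 0, 0, 0.005], [0, 0, 0, 0, 0, 0, 0.005], [0, 0, 0, 0, 0, 0, 0.005], [0, 0, 0, 0, 0, 0, 0.005], [0, 0, 0, 0, 0, 0, 0.005], [0, 0, 0, 0, 0, 0, 0.005]]]' --squeeze 90

```text
t: 5.62
tool_pos: [0.495, -0.1863, 0.0255]
tool_rot: [-0.026, 0.927, 0.055]
contact_force: [0.1, -0.6, -1.2]
opening: 0.01
```

```bash
python3 - <<'E'
from h import *
T=pose();print(T,ctrl.get_obs()['q'],ctrl.get_obs()['contact_force'])
print('up10mm in tool',T[:3,:3].T@[0,0,.01])
E
```

```text
[[ 0.5989 -0.0587  0.7986  0.495 ]
 [ 0.036   0.9983  0.0463 -0.1863]
 [-0.8     0.001   0.6     0.0255]
 [ 0.      0.      0.      1.    ]] [-0.7355 -0.2147  2.3465  0.7566  0.6742 -2.8892] [ 0.0926 -0.6247 -1.1668]
up10mm in tool [-0.008  0.     0.006]
```

Call:
arm_command --plan '[[[-0.002, 0, 0.0015, 0, 0, 0, 0.005], [-0.004, 0, 0.003, 0, 0, 0, 0.005], [-0.006, 0, 0.0045, 0, 0, 0, 0.005], [-0.006, 0, 0.0045, 0, 0, 0, 0.005], [-0.008, 0, 0.006, 0, 0, 0, 0.005], [-0.008, 0, 0.006, 0, 0, 0, 0.005], [-0.008, 0, 0.006, 0, 0, 0, 0.005], [-0.004, 0, 0.003, 0, 0, 0, 0.005], [0, 0, 0, 0, 0, 0, 0.005]]]'

```text
t: 6.37
tool_pos: [0.4922, -0.184, 0.0853]
tool_rot: [-0.024, 0.934, 0.059]
contact_force: [-0.4, 0.4, -2.8]
opening: 0.0105
```

```bash
python3 - <<'E'
from h import *
T=pose();print(T,ctrl.get_obs()['q'])
im,c,Tc=snap('wrist'); im2,_,_=snap('scene')
cv2.imwrite('pics/w3.png',np.vstack([im[:300],cv2.resize(im2[150:330,120:440],None,fx=1.75,fy=1.6)])[:,:,::-1])
E
```

```text
[[ 0.593  -0.0611  0.8029  0.4922]
 [ 0.04    0.9981  0.0464 -0.184 ]
 [-0.8042  0.0046  0.5944  0.0853]
 [ 0.      0.      0.      1.    ]] [-0.7353 -0.3612  2.3343  0.6365  0.8025 -2.7317]
```

View pics/w3.png

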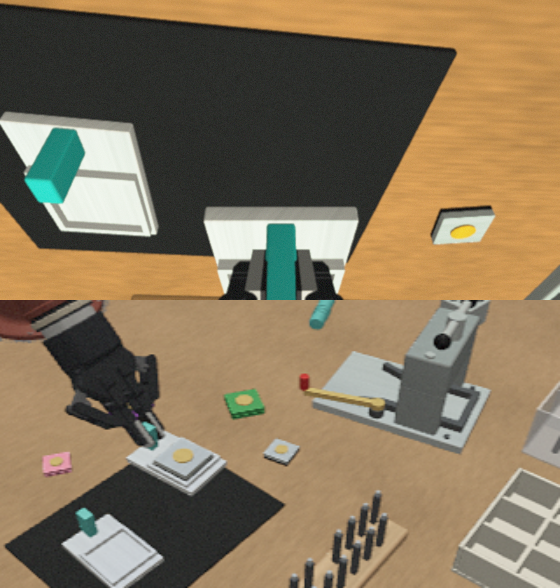

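```bash
python3 - <<'E'
from h import *
for r in rows(lean(.17,36.9),[.4975,.1335,.13],.005,n=18): print(r,end=',')
E
```

```text
18 rows; first same? 6.264482518004498 0.3205619468158749
[-0.0012, 0.0176, 0.0026, -0.29, -0.03, 0.19, 0.005],[-0.0011, 0.0176, 0.0027, -0.29, -0.03, 0.19, 0.005],[-0.001, 0.0176, 0.0028, -0.29, -0.03, 0.19, 0.005],[-0.001, 0.0176, 0.0029, -0.29, -0.03, 0.19, 0.005],[-0.0009, 0.0175, 0.0029, -0.29, -0.03, 0.19, 0.005],[-0.0008, 0.0175, 0.003, -0.29, -0.03, 0.19, 0.005],[-0.0008, 0.0175, 0.0031, -0.29, -0.03, 0.19, 0.005],[-0.0007, 0.0175, 0.0032, -0.29, -0.03, 0.19, 0.005],[-0.0007, 0.0175, 0.0033, -0.29, -0.03, 0.19, 0.005],[-0.0006, 0.0175, 0.0034, -0.29, -0.03, 0.19, 0.005],[-0.0005, 0.0175, 0.0035, -0.29, -0.03, 0.19, 0.005],[-0.0005, 0.0174, 0.0036, -0.29, -0.03, 0.19, 0.005],[-0.0004, 0.0174, 0.0036, -0.29, -0.03, 0.19, 0.005],[-0.0004, 0.0174, 0.0037, -0.29, -0.03, 0.19, 0.005],[-0.0003, 0.0174, 0.0038, -0.29, -0.03, 0.19, 0.005],[-0.0002, 0.0174, 0.0039, -0.29, -0.03, 0.19, 0.005],[-0.0002, 0.0174, 0.004, -0.29, -0.03, 0.19, 0.005],[-0.0001, 0.0173, 0.0041, -0.29, -0.03, 0.19, 0.005],
```

Call:
arm_command --plan '[[[-0.0006, 0.008, 0.0013, -0.2, 0, 0.1, 0.005], [-0.0012, 0.0176, 0.0026, -0.29, -0.03, 0.19, 0.005], [-0.0011, 0.0176, 0.0027, -0.29, -0.03, 0.19, 0.005], [-0.001, 0.0176, 0.0028, -0.29, -0.03, 0.19, 0.005], [-0.001, 0.0176, 0.0029, -0.29, -0.03, 0.19, 0.005], [-0.0009, 0.0175, 0.0029, -0.29, -0.03, 0.19, 0.005], [-0.0008, 0.0175, 0.003, -0.29, -0.03, 0.19, 0.005], [-0.0008, 0.0175, 0.0031, -0.29, -0.03, 0.19, 0.005], [-0.0007, 0.0175, 0.0032, -0.29, -0.03, 0.19, 0.005], [-0.0007, 0.0175, 0.0033, -0.29, -0.03, 0.19, 0.005], [-0.0006, 0.0175, 0.0034, -0.29, -0.03, 0.19, 0.005], [-0.0005, 0.0175, 0.0035, -0.29, -0.03, 0.19, 0.005], [-0.0005, 0.0174, 0.0036, -0.29, -0.03, 0.19, 0.005], [-0.0004, 0.0174, 0.0036, -0.29, -0.03, 0.19, 0.005], [-0.0004, 0.0174, 0.0037, -0.29, -0.03, 0.19, 0.005], [-0.0003, 0.0174, 0.0038, -0.29, -0.03, 0.19, 0.005], [-0.0002, 0.012, 0.0039, -0.29, -0.03, 0.19, 0.005], [-0.0002, 0.008, 0.004, -0.29, -0.03, 0.19, 0.005], [0, 0.004, 0.002, 0, 0, 0, 0.005], [0, 0, 0, 0, 0, 0, 0.005]]]'

```text
t: 8.13
tool_pos: [0.4804, 0.141, 0.1105]
tool_rot: [-0.057, 0.967, 0.179]
contact_force: [0.8, 0.4, -2.5]
opening: 0.0103
```

```bash
python3 - <<'E'
from h import *
print(pose(),ctrl.get_obs()['q'])
im,c,T=snap('wrist','pics/w4.png')
for n in ['wrist','side']:
    if n=='side': _,_,T=snap('side')
    for th in ['press','channel_mouth','bridge_edge','latch_knob','tray']:
        print(n,th,[(round(r['conf'],2),w(T,r['at'])) for r in mark_of(n,th)][:2])
E
```

```text
[[ 0.5539 -0.1767  0.8136  0.4804]
 [ 0.1262  0.9837  0.1278  0.141 ]
 [-0.8229  0.0319  0.5672  0.1105]
 [ 0.      0.      0.      1.    ]] [ 0.0956 -0.5595  2.4073  0.1136  0.6966 -1.7077]
wrist press []
wrist channel_mouth []
wrist bridge_edge [(0.83, array([0.6443, 0.1568, 0.0857]))]
wrist latch_knob [(0.66, array([0.5304, 0.0583, 0.05  ])), (0.53, array([0.5128, 0.1446, 0.0884]))]
wrist tray []
side press [(0.71, array([ 0.6774,  0.1634, -0.0005])), (0.66, array([0.5242, 0.1479, 0.0963]))]
side channel_mouth [(0.57, array([ 0.5803, -0.428 , -0.0019])), (0.56, array([0.6153, 0.1522, 0.0158]))]
side bridge_edge [(0.61, array([0.6483, 0.1567, 0.0862])), (0.41, array([0.4715, 0.1347, 0.1228]))]
side latch_knob [(0.71, array([0.5316, 0.0571, 0.0493])), (0.67, array([0.6171, 0.1537, 0.0156]))]
side tray [(0.52, array([0.5145, 0.1467, 0.0898])), (0.51, array([0.5246, 0.1456, 0.0966]))]
```

View pics/w4.png

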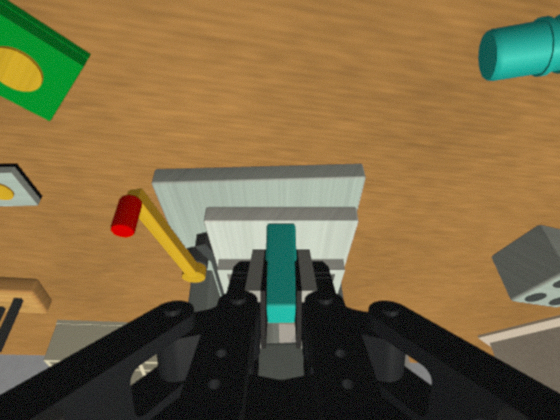

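The wrist view shows the bed's rear top corners at about (155,172) and (363,166), the knob at (126,215) and the latch open. The tray is held straight. I'll use the bed's rear edge to refine the press pose.

```bash
python3 - <<'E'
from h import *
c,T=cam('wrist')
im=cv2.imread('pics/w4.png');g=cv2.cvtColor(im,6).astype(float)
hsv=cv2.cvtColor(im,cv2.COLOR_BGR2HSV)
# wood->grey and rear face(dark)->top edge per column
pts=[]
for u in range(170,350,12):
    col=hsv[140:206,u]; s=np.argmax(col[:,1]<60)+140
    d=g[s+3:s+25,u]; e=np.argmax(np.diff(cv2.GaussianBlur(d.reshape(-1,1),(1,5),0)[:,0]))+s+3.5
    pts.append((u,s,e,*ray(c,T,u,e,.015)[:2],*ray(c,T,u,s,0)[:2]))
P=np.array(pts);print(P)
A,B=ray(c,T,155,172,.015),ray(c,T,363.5,166,.015);print(A,B,np.linalg.norm(A-B),'yaw',np.arctan2(-(B-A)[0],(B-A)[1]))
k=np.polyfit(P[:,4],P[:,3],1);print('edge yaw',-np.arctan(k[0]))
E
```

```text
[[170.     169.     181.5      0.5415   0.0744   0.5449   0.0718]
 [182.     169.     181.5      0.5403   0.0825   0.5437   0.0804]
 [194.     169.     180.5      0.5381   0.0907   0.5424   0.0889]
 [206.     168.     180.5      0.5369   0.0989   0.5401   0.0975]
 [218.     168.     179.5      0.5347   0.107    0.5388   0.106 ]
 [230.     168.     179.5      0.5335   0.1152   0.5376   0.1146]
 [242.     167.     179.5      0.5323   0.1234   0.5353   0.1231]
 [254.     167.     179.5      0.5311   0.1317   0.534    0.1318]
 [266.     167.     178.5      0.5289   0.1398   0.5328   0.1404]
 [278.     167.     178.5      0.5277   0.148    0.5315   0.1491]
 [290.     166.     177.5      0.5255   0.1561   0.5292   0.1575]
 [302.     166.     177.5      0.5243   0.1644   0.5279   0.1662]
 [314.     166.     177.5      0.5231   0.1727   0.5266   0.1749]
 [326.     165.     177.5      0.5219   0.181    0.5244   0.1834]
 [338.     165.     176.5      0.5197   0.1891   0.5231   0.1921]]
[0.5333 0.065  0.015 ] [0.5072 0.2032 0.015 ] 0.14063133960185767 yaw 0.18654115552011258
edge yaw 0.18537042919752386
```

```bash
cat > m.py <<'E'
from h import *
import sys
P0=np.array([.6765,.1625,0]);Y=.18
def go(px,py,z,n,op=.005,L=36.9):
    Rp=R.from_euler('z',Y)
    T=pose();loc=Rp.inv().apply(T[:3,3]-P0);e=R.from_matrix(lean(Y,L).T@T[:3,:3]).as_rotvec(degrees=True)
    print('press-frame TCP mm',loc*1e3,'rot err deg(tool)',e,'F press',Rp.inv().apply(ctrl.get_obs()['contact_force']),ctrl.get_obs()['opening'])
    for r in rows(lean(Y,L),P0+Rp.apply([px,py,z]),op,n=n): print(r,end=',')
if __name__=='__main__': a=[float(x) for x in sys.argv[1:]];go(a[0],a[1],a[2],int(a[3]),*a[4:])
E
python3 m.py -.160 0 .0555 8
```

```text
press-frame TCP mm [-196.1385   12.4243  111.3893] rot err deg(tool) [1.2412 2.2005 1.292 ] F press [ 0.2052  0.139  -3.3478] 0.010246396681454625
8 rows; first same? 2.837592750703604 0.06770503930893032
[0.0083, -0.0017, -0.0002, -0.16, -0.28, -0.16, 0.005],[0.0083, -0.0017, -0.0003, -0.16, -0.28, -0.16, 0.005],[0.0083, -0.0017, -0.0003, -0.16, -0.28, -0.16, 0.005],[0.0083, -0.0017, -0.0004, -0.16, -0.28, -0.16, 0.005],[0.0083, -0.0017, -0.0004, -0.16, -0.28, -0.16, 0.005],[0.0083, -0.0016, -0.0004, -0.16, -0.28, -0.16, 0.005],[0.0083, -0.0016, -0.0005, -0.16, -0.28, -0.16, 0.005],[0.0083, -0.0016, -0.0005, -0.16, -0.28, -0.16, 0.005],
```

Call:
arm_command --plan '[[[0.0083, -0.0017, -0.0002, -0.16, -0.28, -0.16, 0.005], [0.0083, -0.0017, -0.0003, -0.16, -0.28, -0.16, 0.005], [0.0083, -0.0017, -0.0003, -0.16, -0.28, -0.16, 0.005], [0.0083, -0.0017, -0.0004, -0.16, -0.28, -0.16, 0.005], [0.0083, -0.0017, -0.0004, -0.16, -0.28, -0.16, 0.005], [0.0083, -0.0016, -0.0004, -0.16, -0.28, -0.16, 0.005], [0.006, -0.0016, -0.0005, -0.16, -0.28, -0.16, 0.005], [0.004, -0.0016, -0.0005, -0.16, -0.28, -0.16, 0.005], [0, 0, 0, 0, 0, 0, 0.005]]]'

```text
t: 9.48
tool_pos: [0.5188, 0.1324, 0.0611]
tool_rot: [-0.085, 0.917, 0.166]
contact_force: [-0.8, -0.2, -4.5]
opening: 0.0104
```

```bash
python3 m.py -.160 0 .0455 4; python3 - <<'E'
from h import *
im,c,T=snap('wrist'); im2,_,_=snap('scene')
cv2.imwrite('pics/w5.png',np.vstack([im[100:380],cv2.resize(im2[140:280,230:430],None,fx=2.8,fy=2.2)])[:,:,::-1])
E
```

```text
press-frame TCP mm [-160.5591   -1.3754   61.0686] rot err deg(tool) [-0.0618 -0.3994 -0.098 ] F press [-0.7997 -0.1075 -4.5478] 0.010391327058174213
4 rows; first same? 0.41592387750147153 0.015639189576748858
[0.0032, 0.0004, -0.0022, 0.02, 0.1, 0.02, 0.005],[0.0032, 0.0003, -0.0022, 0.02, 0.1, 0.02, 0.005],[0.0032, 0.0003, -0.0022, 0.02, 0.1, 0.02, 0.005],[0.0032, 0.0003, -0.0022, 0.02, 0.1, 0.02, 0.005],
```

View pics/w5.png

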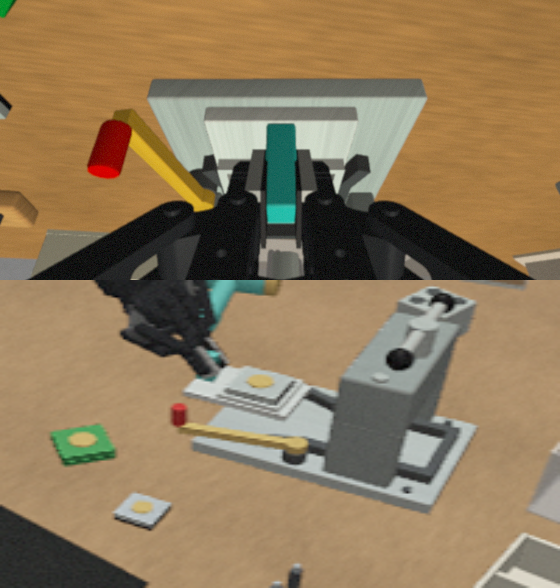

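```bash
python3 - <<'E'
from h import *
im,c,T=snap('wrist','pics/w6.png')
cv2.imwrite('pics/w6c.png',cv2.resize(im[172:312,140:435],None,fx=2.7,fy=2.7,interpolation=2)[:,:,::-1])
hsv=cv2.cvtColor(im,cv2.COLOR_RGB2HSV)
for v in (184,188,200,205,215):
    s=hsv[v,100:470,1]<70; i=np.where(s)[0]+100; print(v,i.min(),i.max())
E
```

```text
184 151 422
188 150 423
200 149 424
205 151 422
215 156 416
```

View pics/w6c.png

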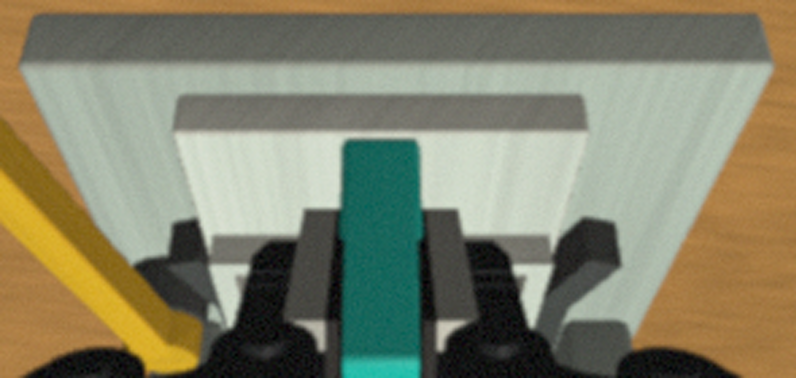

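The zoom shows the bed and flares centred about 5.5 px, or roughly 3 mm, to tool +y of the tray, and parallel to it. I'll shift 3 mm and lower.

```bash
sed -i 's/^P0=.*/P0=np.array([.6762,.1641,0]);Y=.18/' m.py; python3 m.py -.160 0 .037 8
```

```text
press-frame TCP mm [-160.0033   -2.8461   62.4947] rot err deg(tool) [-0.0668 -0.521  -0.091 ] F press [ 0.7037 -1.1428 -3.1447] 0.010139358317999196
8 rows; first same? 0.5331289267183674 0.02565311912874439
[0.0025, 0.0004, -0.0019, 0.01, 0.07, 0.01, 0.005],[0.0025, 0.0004, -0.0019, 0.01, 0.07, 0.01, 0.005],[0.0025, 0.0004, -0.0019, 0.01, 0.07, 0.01, 0.005],[0.0025, 0.0004, -0.0019, 0.01, 0.07, 0.01, 0.005],[0.0025, 0.0004, -0.0019, 0.01, 0.07, 0.01, 0.005],[0.0025, 0.0004, -0.0019, 0.01, 0.07, 0.01, 0.005],[0.0025, 0.0004, -0.0019, 0.01, 0.07, 0.01, 0.005],[0.0025, 0.0004, -0.0019, 0.01, 0.07, 0.01, 0.005],
```

Call:
arm_command --plan '[[[0.0025, 0.0006, -0.0019, 0, 0.07, 0, 0.005], [0.0025, 0.0006, -0.0019, 0, 0.07, 0, 0.005], [0.0025, 0.0006, -0.0019, 0, 0.07, 0, 0.005], [0.0025, 0.0005, -0.0019, 0, 0.07, 0, 0.005], [0.0025, 0.0005, -0.0019, 0, 0.07, 0, 0.005], [0.0025, 0.0004, -0.0019, 0, 0.07, 0, 0.005], [0.0025, 0.0004, -0.0019, 0, 0.07, 0, 0.005], [0, 0, 0, 0, 0, 0, 0.005]]]'

```text
t: 10.3
tool_pos: [0.5195, 0.1369, 0.0406]
tool_rot: [-0.085, 0.92, 0.166]
contact_force: [0.7, 0.3, -3.7]
opening: 0.0104
```

```bash
python3 m.py -.160 0 .0365 2
```

```text
press-frame TCP mm [-159.0455    1.3173   40.6133] rot err deg(tool) [-0.0956 -0.2028 -0.0842] F press [ 0.7667  0.127  -3.7339] 0.010387832675331101
2 rows; first same? 0.2394579560175441 0.0044233212049260085
[0.0014, -0.0007, -0.0016, 0.05, 0.1, 0.04, 0.005],[0.0014, -0.0007, -0.0016, 0.05, 0.1, 0.04, 0.005],
```

Call:
arm_command --plan '[[[0.0014, -0.0006, -0.0012, 0, 0.1, 0, 0.005], [0.0014, -0.0006, -0.0012, 0, 0.1, 0, 0.005], [0, 0, 0, 0, 0, 0, 0.005]]]'

```text
t: 10.55
tool_pos: [0.5193, 0.1357, 0.0362]
tool_rot: [-0.086, 0.925, 0.167]
contact_force: [0.2, 0.6, -3.5]
opening: 0.01
```

```bash
python3 m.py -.160 0 .035 2
```

```text
press-frame TCP mm [-159.4265    0.1225   36.173 ] rot err deg(tool) [-0.1054  0.0524 -0.0747] F press [ 0.2736  0.5636 -3.5469] 0.01003479579440448
2 rows; first same? 0.1393881697098689 0.0013114365228310777
[0.0003, -0.0001, -0.0006, 0.05, -0.03, 0.04, 0.005],[0.0003, -0.0001, -0.0006, 0.05, -0.03, 0.04, 0.005],
```

Call:
arm_command --plan '[[[0.0008, 0, -0.0006, 0, 0, 0, 0.005], [0.0008, 0, -0.0006, 0, 0, 0, 0.005], [0, 0, 0, 0, 0, 0, 0.005]]]'

```text
t: 10.8
tool_pos: [0.5209, 0.1357, 0.0358]
tool_rot: [-0.085, 0.921, 0.166]
contact_force: [0.1, 0.6, -3.6]
opening: 0.01
```

```bash
python3 m.py -.130 0 .035 6
```

```text
press-frame TCP mm [-157.8936   -0.1298   35.8227] rot err deg(tool) [-0.0803 -0.1657 -0.0962] F press [ 0.1797  0.6175 -3.5797] 0.010043826888443765
6 rows; first same? 0.20773132630325444 0.027905981920316562
[0.0029, 0.0, 0.0036, 0.01, 0.03, 0.02, 0.005],[0.0029, 0.0, 0.0036, 0.01, 0.03, 0.02, 0.005],[0.0029, 0.0, 0.0036, 0.01, 0.03, 0.02, 0.005],[0.0029, 0.0, 0.0036, 0.01, 0.03, 0.02, 0.005],[0.0029, 0.0, 0.0036, 0.01, 0.03, 0.02, 0.005],[0.0029, 0.0, 0.0036, 0.01, 0.03, 0.02, 0.005],
```

Call:
arm_command --plan '[[[0.0012, 0, -0.0012, 0, 0, 0, 0.005], [0.001, 0, -0.001, 0, 0, 0, 0.005], [0, 0, 0, 0, 0, 0, 0.005]]]'

```text
t: 11.05
tool_pos: [0.5228, 0.1359, 0.0356]
tool_rot: [-0.085, 0.915, 0.166]
contact_force: [0.6, -0.5, -3.6]
opening: 0.0104
```

```bash
python3 m.py -.130 0 .035 6
```

```text
press-frame TCP mm [-155.9371   -0.3055   35.6036] rot err deg(tool) [-0.0702 -0.5162 -0.1179] F press [ 0.504  -0.5519 -3.5893] 0.010391534368935716
6 rows; first same? 0.5341169442196549 0.02594590988038394
[0.0027, 0.0001, 0.0034, 0.01, 0.09, 0.02, 0.005],[0.0027, 0.0001, 0.0034, 0.01, 0.09, 0.02, 0.005],[0.0027, 0.0001, 0.0034, 0.01, 0.09, 0.02, 0.005],[0.0027, 0.0001, 0.0034, 0.01, 0.09, 0.02, 0.005],[0.0027, 0.0001, 0.0034, 0.01, 0.09, 0.02, 0.005],[0.0027, 0.0001, 0.0034, 0.01, 0.09, 0.02, 0.005],
```

Call:
arm_command --plan '[[[0.0025, 0.0001, 0.0035, 0, 0.09, 0, 0.005], [0.0025, 0.0001, 0.0035, 0, 0.09, 0, 0.005], [0.0025, 0.0001, 0.0035, 0, 0.09, 0, 0.005], [0.0025, 0.0001, 0.0035, 0, 0.09, 0, 0.005], [0.0025, 0.0001, 0.0035, 0, 0.09, 0, 0.005], [0.0025, 0, 0.0035, 0, 0.09, 0, 0.005], [0, 0, 0, 0, 0, 0, 0.005]]]'

```text
t: 11.63
tool_pos: [0.5507, 0.1414, 0.0358]
tool_rot: [-0.086, 0.926, 0.165]
contact_force: [0.8, 0.3, -2.7]
opening: 0.0104
```

```bash
python3 m.py -.10 0 .0355 7; python3 - <<'E'
from h import *
im,c,T=snap('wrist'); im2,_,_=snap('scene')
cv2.imwrite('pics/w7.png',np.vstack([cv2.resize(im[160:300,120:440],None,fx=2,fy=2),cv2.resize(im2[150:260,270:430],None,fx=4,fy=2.8)])[:,:,::-1])
E
```

```text
press-frame TCP mm [-127.5301    0.1235   35.8142] rot err deg(tool) [-0.0756  0.1158 -0.1306] F press [ 0.8683  0.1162 -2.7029] 0.010411300216045846
7 rows; first same? 0.19019833459414592 0.027532188699609543
[0.0024, -0.0, 0.0031, 0.01, -0.02, 0.02, 0.005],[0.0024, -0.0, 0.0031, 0.01, -0.02, 0.02, 0.005],[0.0024, -0.0, 0.0031, 0.01, -0.02, 0.02, 0.005],[0.0024, -0.0, 0.0031, 0.01, -0.02, 0.02, 0.005],[0.0024, -0.0, 0.0031, 0.01, -0.02, 0.02, 0.005],[0.0024, -0.0, 0.0031, 0.01, -0.02, 0.02, 0.005],[0.0024, -0.0, 0.0031, 0.01, -0.02, 0.02, 0.005],
```

View pics/w7.png

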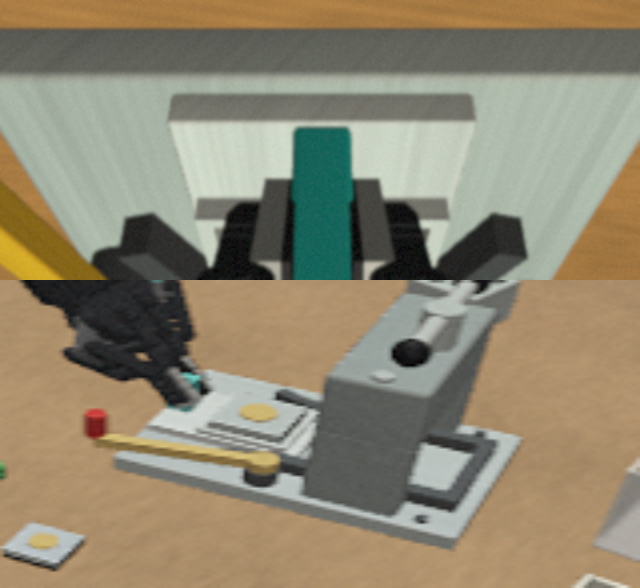

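The tray sits in the mouth, centred to within 1 mm between the flares (mid ≈ 325 px against 322 px). The latch is open. I'll slide on.

Call:
arm_command --plan '[[[0.0024, 0, 0.0031, 0, 0, 0, 0.005], [0.0024, 0, 0.0031, 0, 0, 0, 0.005], [0.0024, 0, 0.0031, 0, 0, 0, 0.005], [0.0024, 0, 0.0031, 0, 0, 0, 0.005], [0.0024, 0, 0.0031, 0, 0, 0, 0.005], [0.0024, 0, 0.0031, 0, 0, 0, 0.005], [0.0024, 0, 0.0031, 0, 0, 0, 0.005], [0.0024, 0, 0.0031, 0, 0, 0, 0.005], [0, 0, 0, 0, 0, 0, 0.005]]]'

```text
t: 12.48
tool_pos: [0.5845, 0.1476, 0.0356]
tool_rot: [-0.085, 0.925, 0.165]
contact_force: [-0.0, 0.1, -2.0]
opening: 0.01
```

```bash
python3 m.py -.055 0 .036 9
```

```text
press-frame TCP mm [-93.1976   0.1525  35.6207] rot err deg(tool) [-0.0571  0.0409 -0.1303] F press [-0.0003  0.1187 -1.9627] 0.010049840922353809
9 rows; first same? 0.14798512173041536 0.03819975363259538
[0.0025, -0.0, 0.0034, 0.01, -0.0, 0.01, 0.005],[0.0025, -0.0, 0.0034, 0.01, -0.0, 0.01, 0.005],[0.0025, -0.0, 0.0034, 0.01, -0.0, 0.01, 0.005],[0.0025, -0.0, 0.0034, 0.01, -0.0, 0.01, 0.005],[0.0025, -0.0, 0.0034, 0.01, -0.0, 0.01, 0.005],[0.0025, -0.0, 0.0034, 0.01, -0.0, 0.01, 0.005],[0.0025, -0.0, 0.0034, 0.01, -0.0, 0.01, 0.005],[0.0025, -0.0, 0.0034, 0.01, -0.0, 0.01, 0.005],[0.0025, -0.0, 0.0034, 0.01, -0.0, 0.01, 0.005],
```

Call:
arm_command --plan '[[[0.0025, 0, 0.0034, 0, 0, 0, 0.005], [0.0025, 0, 0.0034, 0, 0, 0, 0.005], [0.0025, 0, 0.0034, 0, 0, 0, 0.005], [0.0025, 0, 0.0034, 0, 0, 0, 0.005], [0.0025, 0, 0.0034, 0, 0, 0, 0.005], [0.0025, 0, 0.0034, 0, 0, 0, 0.005], [0.0025, 0, 0.0034, 0, 0, 0, 0.005], [0.0025, 0, 0.0034, 0, 0, 0, 0.005], [0.0025, 0, 0.0034, 0, 0, 0, 0.005], [0, 0, 0, 0, 0, 0, 0.005]]]'

```text
t: 13.32
tool_pos: [0.6258, 0.1551, 0.0357]
tool_rot: [-0.086, 0.925, 0.165]
contact_force: [0.6, 0.3, -2.3]
opening: 0.0106
```

```bash
python3 m.py -.03 0 .036 7
```

```text
press-frame TCP mm [-51.1731   0.1401  35.6728] rot err deg(tool) [-0.0603  0.0649 -0.1295] F press [ 0.6334  0.1588 -2.3062] 0.010646377855466333
7 rows; first same? 0.1569373777513993 0.021176103644856763
[0.0018, -0.0, 0.0024, 0.01, -0.01, 0.02, 0.005],[0.0018, -0.0, 0.0024, 0.01, -0.01, 0.02, 0.005],[0.0018, -0.0, 0.0024, 0.01, -0.01, 0.02, 0.005],[0.0018, -0.0, 0.0024, 0.01, -0.01, 0.02, 0.005],[0.0018, -0.0, 0.0024, 0.01, -0.01, 0.02, 0.005],[0.0018, -0.0, 0.0024, 0.01, -0.01, 0.02, 0.005],[0.0018, -0.0, 0.0024, 0.01, -0.01, 0.02, 0.005],
```

Call:
arm_command --plan '[[[0.0018, 0, 0.0024, 0, 0, 0, 0.005], [0.0018, 0, 0.0024, 0, 0, 0, 0.005], [0.0018, 0, 0.0024, 0, 0, 0, 0.005], [0.0018, 0, 0.0024, 0, 0, 0, 0.005], [0.0018, 0, 0.0024, 0, 0, 0, 0.005], [0, 0, 0, 0, 0, 0, 0.005]]]'

```text
t: 13.82
tool_pos: [0.6422, 0.158, 0.0357]
tool_rot: [-0.085, 0.925, 0.165]
contact_force: [0.9, 1.4, -1.1]
opening: 0.0101
```

```bash
python3 m.py -.03 0 .036 3
```

```text
press-frame TCP mm [-34.5692   0.1335  35.6554] rot err deg(tool) [-0.0552  0.0605 -0.1293] F press [ 1.162   1.1724 -1.0794] 0.010144152272746718
3 rows; first same? 0.15307020484024103 0.0045841650130011
[0.0008, -0.0, 0.0013, 0.02, -0.02, 0.04, 0.005],[0.0008, -0.0, 0.0013, 0.02, -0.02, 0.04, 0.005],[0.0008, -0.0, 0.0013, 0.02, -0.02, 0.04, 0.005],
```

Call:
arm_command --plan '[[[0.0012, 0, 0.0016, 0, 0, 0, 0.005], [0.0012, 0, 0.0016, 0, 0, 0, 0.005], [0.0012, 0, 0.0016, 0, 0, 0, 0.005], [0.0012, 0, 0.0016, 0, 0, 0, 0.005]]]'

```text
t: 14.15
tool_pos: [0.6448, 0.1586, 0.0353]
tool_rot: [-0.088, 0.94, 0.167]
contact_force: [-31.4, -8.8, 23.6]
opening: 0.0103
```

```bash
python3 m.py -.03 0 .036 3
```

```text
press-frame TCP mm [-31.8559   0.1638  35.3149] rot err deg(tool) [-0.1561  0.9098 -0.0745] F press [-32.4428  -2.9961  23.571 ] 0.010334840073047628
3 rows; first same? 0.9261417732718125 0.001985106693048557
[0.0002, -0.0001, 0.0006, 0.05, -0.3, 0.02, 0.005],[0.0002, -0.0001, 0.0006, 0.05, -0.3, 0.02, 0.005],[0.0002, -0.0001, 0.0006, 0.05, -0.3, 0.02, 0.005],
```

Call:
arm_command --plan '[[[0, 0, 0, 0, -0.4, 0, 0.005], [0, 0, 0, 0, -0.3, 0, 0.005], [0, 0, 0, 0, 0, 0, 0.005]]]'

```text
t: 14.4
tool_pos: [0.6441, 0.1582, 0.0358]
tool_rot: [-0.087, 0.928, 0.167]
contact_force: [0.9, 0.5, -1.4]
opening: 0.0103
```

```bash
python3 m.py -.03 0 .036 3; python3 - <<'E'
from h import *
im,c,T=snap('wrist'); im2,_,_=snap('scene')
cv2.imwrite('pics/w8.png',np.vstack([cv2.resize(im[100:300,60:500],None,fx=1.6,fy=1.6),cv2.resize(im2[140:250,270:430],(704,280*704//704+0))])[:,:,::-1])
E
```

```text
press-frame TCP mm [-32.6502  -0.0156  35.829 ] rot err deg(tool) [-0.1603  0.2169 -0.0834] F press [ 1.      0.3174 -1.4253] 0.010279112340441047
3 rows; first same? 0.2823543404817397 0.0026557651094797374
[0.0005, 0.0, 0.0007, 0.05, -0.07, 0.03, 0.005],[0.0005, 0.0, 0.0007, 0.05, -0.07, 0.03, 0.005],[0.0005, 0.0, 0.0007, 0.05, -0.07, 0.03, 0.005],
```

View pics/w8.png

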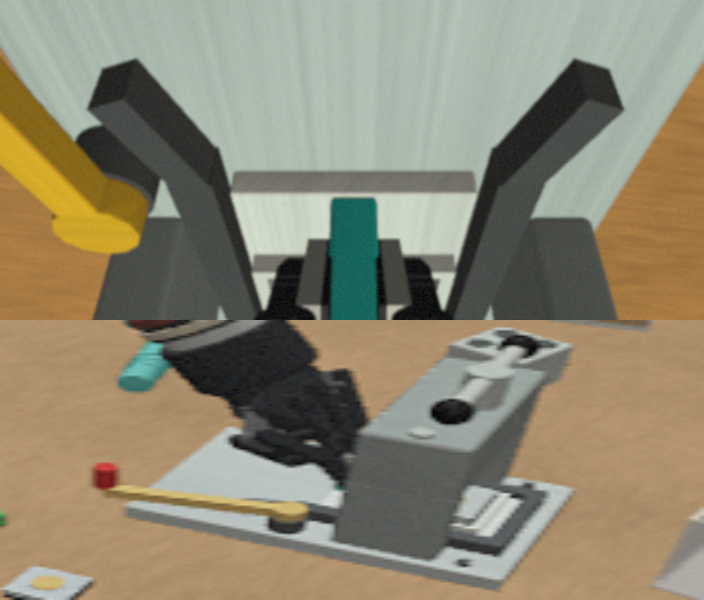

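```bash
python3 - <<'E'
from h import *
import m
c,T=cam('wrist');Rp=R.from_euler('z',m.Y)
f=lambda u,v,z:Rp.inv().apply(ray(c,T,u,v,z)-m.P0)*1e3
for (u,v,z) in [(206,220,.023),(356,220,.023),(206,208,.015),(356,208,.015),(197,192.5,.027),(368,194,.027),(135,137,.027),(419,137,.027)]: print((u,v,z),f(u,v,z))
E
```

```text
(206, 220, 0.023) [-50.4564 -31.7047  23.    ]
(356, 220, 0.023) [-50.9381  29.9982  23.    ]
(206, 208, 0.015) [-47.8825 -33.1362  15.    ]
(356, 208, 0.015) [-48.36    31.3859  15.    ]
(197, 192.5, 0.027) [-73.6178 -30.6559  27.    ]
(368, 194, 0.027) [-73.1843  30.0869  27.    ]
(135, 137, 0.027) [-99.9567 -44.3319  27.    ]
(419, 137, 0.027) [-100.4275   39.9417   27.    ]
```

Call:
arm_command --plan '[[[0.0006, 0, 0.0008, 0, 0, 0, 0.005], [0.0006, 0, 0.0008, 0, 0, 0, 0.03], [0, 0, 0, 0, 0, 0, 0.03], [0, 0, 0, 0, 0, 0, 0.03], [0, 0, 0, 0, 0, 0, 0.03], [0, 0, 0, 0, 0, 0, 0.03]]]'

```text
t: 15.0
tool_pos: [0.649, 0.159, 0.0378]
tool_rot: [-0.087, 0.923, 0.167]
contact_force: [0.7, 0.2, -0.2]
opening: 0.0295
```

```bash
python3 m.py -.032 0 .036 3
```

```text
press-frame TCP mm [-27.637   -0.2004  37.8013] rot err deg(tool) [-0.1978 -0.0364 -0.1135] F press [ 0.6723  0.0304 -0.23  ] 0.029519521882456646
3 rows; first same? 0.2309980106483983 0.0047244499867498645
[-0.0004, 0.0001, -0.0015, 0.07, 0.01, 0.04, 0.005],[-0.0004, 0.0001, -0.0015, 0.07, 0.01, 0.04, 0.005],[-0.0004, 0.0001, -0.0015, 0.07, 0.01, 0.04, 0.005],
```

Call:
arm_command --plan '[[[-0.006, 0, 0, 0, 0, 0, 0.03], [-0.012, 0, 0, 0, 0, 0, 0.03], [-0.012, 0, 0, 0, 0, 0, 0.03], [-0.012, 0, 0, 0, 0, 0, 0.03], [-0.012, 0, 0, 0, 0, 0, 0.03], [-0.009, 0, 0, 0, 0, 0, 0.0], [0, 0, -0.005, 0, 0, 0, 0], [0, 0, -0.005, 0, 0, 0, 0], [0, 0, 0, 0, 0, 0, 0]]]'

```text
t: 15.75
tool_pos: [0.6018, 0.1505, 0.0866]
tool_rot: [-0.088, 0.92, 0.167]
contact_force: [0.3, -0.6, 0.0]
opening: 0.0001
```

```bash
python3 m.py -.078 0 .034 7 0
```

```text
press-frame TCP mm [-75.6679  -0.0465  86.6192] rot err deg(tool) [-0.2204 -0.2347 -0.1267] F press [ 0.2336 -0.615   0.0211] 0.00013428179322865438
7 rows; first same? 0.3460085769835833 0.05267086239868312
[0.0058, 0.0, -0.0048, 0.03, 0.03, 0.02, 0.0],[0.0058, 0.0, -0.0048, 0.03, 0.03, 0.02, 0.0],[0.0058, 0.0, -0.0048, 0.03, 0.03, 0.02, 0.0],[0.0058, 0.0, -0.0048, 0.03, 0.03, 0.02, 0.0],[0.0058, 0.0, -0.0048, 0.03, 0.03, 0.02, 0.0],[0.0058, 0.0, -0.0048, 0.03, 0.03, 0.02, 0.0],[0.0058, 0.0, -0.0048, 0.03, 0.03, 0.02, 0.0],
```

Call:
arm_command --plan '[[[0.0058, 0, -0.0048, 0, 0, 0, 0], [0.0058, 0, -0.0048, 0, 0, 0, 0], [0.0058, 0, -0.0048, 0, 0, 0, 0], [0.0058, 0, -0.0048, 0, 0, 0, 0], [0.0058, 0, -0.0048, 0, 0, 0, 0], [0.0058, 0, -0.0048, 0, 0, 0, 0], [0.004, 0, -0.003, 0, 0, 0, 0], [0, 0, 0, 0, 0, 0, 0], [0.0018, 0, 0.0024, 0, 0, 0, 0], [0.0018, 0, 0.0024, 0, 0, 0, 0], [0.0018, 0, 0.0024, 0, 0, 0, 0], [0, 0, 0, 0, 0, 0, 0]]]'

```text
t: 16.75
tool_pos: [0.6072, 0.1513, 0.0256]
tool_rot: [-0.088, 0.928, 0.166]
contact_force: [-0.5, 0.0, 0.1]
opening: -0.0001
```

```bash
python3 m.py -.06 0 .036 3 0
```

```text
press-frame TCP mm [-70.2188  -0.2822  25.5844] rot err deg(tool) [-0.1852  0.2132 -0.1175] F press [-0.4362  0.1179  0.121 ] -0.00014934539231293588
3 rows; first same? 0.30584558493438163 0.014594114725013504
[-0.0007, 0.0001, 0.0048, 0.06, -0.07, 0.04, 0.0],[-0.0007, 0.0001, 0.0048, 0.06, -0.07, 0.04, 0.0],[-0.0007, 0.0001, 0.0048, 0.06, -0.07, 0.04, 0.0],
```

Call:
arm_command --plan '[[[-0.0012, 0, 0.0042, 0, 0, 0, 0], [-0.001, 0, 0.0028, 0, 0, 0, 0], [0.0009, 0, 0.0012, 0, 0, 0, 0], [0.0009, 0, 0.0012, 0, 0, 0, 0], [0.0009, 0, 0.0012, 0, 0, 0, 0]]]'

```text
t: 17.17
tool_pos: [0.6185, 0.1533, 0.035]
tool_rot: [-0.088, 0.923, 0.166]
contact_force: [0.2, -0.1, 0.3]
opening: -0.0002
```

```bash
python3 m.py -.06 0 .036 3 0
```

```text
press-frame TCP mm [-58.672   -0.3313  34.9539] rot err deg(tool) [-0.1977 -0.0404 -0.1304] F press [ 0.1984 -0.1442  0.2662] -0.00021833939435953183
3 rows; first same? 0.24021895668618048 0.0017227138151085719
[-0.0005, 0.0001, -0.0001, 0.07, 0.01, 0.04, 0.0],[-0.0005, 0.0001, -0.0001, 0.07, 0.01, 0.04, 0.0],[-0.0005, 0.0001, -0.0001, 0.07, 0.01, 0.04, 0.0],
```

Call:
arm_command --plan '[[[0.0012, 0, 0.0014, 0, 0, 0, 0], [0.0012, 0, 0.0014, 0, 0, 0, 0], [0.0012, 0, 0.0014, 0, 0, 0, 0]]]'

```text
t: 17.42
tool_pos: [0.6207, 0.154, 0.0323]
tool_rot: [-0.089, 0.933, 0.167]
contact_force: [-15.6, -3.8, 10.3]
opening: -0.0
```

```bash
python3 m.py -.06 0 .036 3 0
```

```text
press-frame TCP mm [-56.3835   0.0199  32.2973] rot err deg(tool) [-0.2456  0.5269 -0.072 ] F press [-16.0745  -0.9542  10.2887] -1.3982307295552136e-05
3 rows; first same? 0.5857422430793312 0.005175819175710096
[-0.0017, -0.0, -0.0002, 0.08, -0.18, 0.02, 0.0],[-0.0017, -0.0, -0.0002, 0.08, -0.18, 0.02, 0.0],[-0.0017, -0.0, -0.0002, 0.08, -0.18, 0.02, 0.0],
```

The tray is home: 16 N on the rear of the tab gave no further travel. Next I'll back off, rise and go beside the knob.

```bash
cat >> m.py <<'E'
def tip(th):
    t=np.array([np.sin(th),-np.cos(th)]);K=np.array([-57.5,-60])+105*np.array([np.cos(th),np.sin(th)])
    d=np.degrees(th)
    return K-7*t-np.array([np.interp(d,[150,185],[8.8,-4]),np.interp(d,[90,115],[0,14.5])])
E
python3 - <<'E'
from m import *
for d in (190,180,170,160,150,140,130,120,110,100,95,90): print(d,tip(np.radians(d)))
# path from current pose: back 20/up, over, using fixed orientation
T=pose();Rp=R.from_euler('z',Y);loc=Rp.inv().apply(T[:3,3]-P0)
for a in ([-.02,0,.01],[-.01,0,.048],[-.078,-.108,0],[0,0,-.040]): print(a,T[:3,:3].T@Rp.apply(a))
E
```

```text
190 [-155.6893  -99.6267]
180 [-160.3286  -81.5   ]
170 [-163.6061  -63.1606]
160 [-163.7047  -45.1657]
150 [-160.7327  -28.0622]
140 [-151.2342  -12.3696]
130 [-139.155     1.4352]
120 [-124.8622   12.9327]
110 [-108.79     24.6736]
100 [-91.4267  36.3893]
95 [-82.4247  41.0904]
90 [-73.3  45. ]
[-0.02, 0, 0.01] [-0.0199  0.     -0.0102]
[-0.01, 0, 0.048] [-0.0446 -0.0001  0.0204]
[-0.078, -0.108, 0] [-0.0461 -0.1078 -0.0633]
[0, 0, -0.04] [ 0.0322  0.0001 -0.0237]
```

Call:
arm_command --plan '[[[-0.01, 0, -0.005, 0, 0, 0, 0], [-0.01, 0, -0.005, 0, 0, 0, 0], [-0.011, 0, 0.005, 0, 0, 0, 0], [-0.011, 0, 0.005, 0, 0, 0, 0], [-0.011, 0, 0.005, 0, 0, 0, 0], [-0.011, 0, 0.005, 0, 0, 0, 0], [-0.006, -0.0135, -0.0078, 0, 0, 0, 0], [-0.006, -0.0135, -0.0078, 0, 0, 0, 0], [-0.006, -0.0135, -0.0078, 0, 0, 0, 0], [-0.006, -0.0135, -0.0078, 0, 0, 0, 0], [-0.006, -0.0135, -0.0078, 0, 0, 0, 0], [-0.006, -0.0135, -0.0078, 0, 0, 0, 0], [-0.005, -0.0135, -0.007, 0, 0, 0, 0], [-0.004, -0.0135, -0.005, 0, 0, 0, 0], [0, 0, 0, 0, 0, 0, 0]]]'

```text
t: 18.67
tool_pos: [0.5338, 0.0253, 0.0926]
tool_rot: [-0.092, 0.936, 0.171]
contact_force: [0.8, 0.1, 1.3]
opening: -0.0001
```

```bash
python3 m.py -.156 -.108 .05 6 0; python3 - <<'E'
from m import *
im,c,T=snap('scene','pics/s9.png')
print(w(T,mark_of('scene','latch_knob')[0]['at']))
cv2.imwrite('pics/s9c.png',cv2.resize(im[120:280,230:430],None,fx=3.5,fy=3.5)[:,:,::-1])
E
```

```text
press-frame TCP mm [-164.9806 -111.0407   92.5541] rot err deg(tool) [-0.484   0.6974  0.0226] F press [ 0.7918 -0.0659  1.3214] -0.00011962462520081266
6 rows; first same? 0.8492324371797523 0.043597568301652845
[0.0066, 0.0005, -0.003, 0.08, -0.12, -0.0, 0.0],[0.0066, 0.0005, -0.003, 0.08, -0.12, -0.0, 0.0],[0.0066, 0.0005, -0.003, 0.08, -0.12, -0.0, 0.0],[0.0066, 0.0005, -0.003, 0.08, -0.12, -0.0, 0.0],[0.0066, 0.0005, -0.003, 0.08, -0.12, -0.0, 0.0],[0.0066, 0.0005, -0.003, 0.08, -0.12, -0.0, 0.0],[0.5289 0.0576 0.0498]
```

View pics/s9c.png

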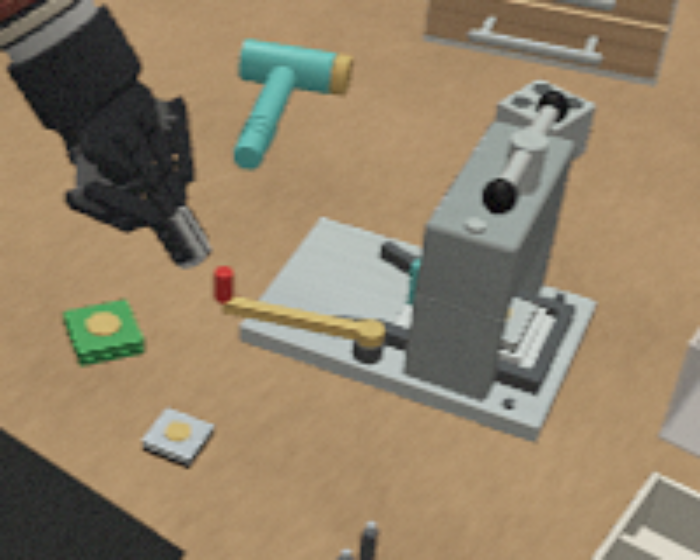

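The tray is released and home in the press. The latch is still open, and the fingers are above the knob's outer side. I'll lower beside it.

Call:
arm_command --plan '[[[0.0066, 0.0004, -0.003, 0, -0.12, 0, 0], [0.0066, 0.0004, -0.003, 0, -0.12, 0, 0], [0.0066, 0.0004, -0.003, 0, -0.12, 0, 0], [0.0066, 0.0004, -0.003, 0, -0.12, 0, 0], [0.0066, 0.0004, -0.003, 0, -0.12, 0, 0], [0.004, 0, -0.002, 0, -0.12, 0, 0], [0, 0, 0, 0, 0, 0, 0]]]'

```text
t: 19.35
tool_pos: [0.5423, 0.0343, 0.0466]
tool_rot: [-0.092, 0.925, 0.178]
contact_force: [0.2, 0.4, -0.1]
opening: 0.0001
```

```bash
cat > arc.py <<'E'
from m import *
Rp=R.from_euler('z',Y)
def arc(d0,d1,z,n):
    T=pose();loc=Rp.inv().apply(T[:3,3]-P0)*1e3; Rt=lean(Y,36.9); F=Rp.inv().apply(ctrl.get_obs()['contact_force'])
    print(loc,F,R.from_matrix(Rt.T@T[:3,:3]).as_rotvec(degrees=True)); p=loc; e=R.from_matrix(T[:3,:3].T@Rt).as_rotvec(degrees=True)/n
    for d in np.linspace(d0,d1,n+1)[1:]:
        q=np.r_[tip(np.radians(d)),z]; 
        if d==d1: pass
        v=Rt.T@Rp.apply(q-p)/1e3; print([round(float(x),4) for x in v]+[round(float(x),2) for x in e]+[0],end=','); p=q
a=[float(x) for x in sys.argv[1:]];arc(a[0],a[1],a[2],int(a[3]))
E
python3 arc.py 190 150 50 12
```

```text
[-154.9823 -103.7084   46.6384] [ 0.3077  0.3823 -0.0743] [-0.6921  0.1078  0.3432]
[-0.0039, 0.0101, 0.0004, 0.06, -0.01, -0.03, 0],[-0.0009, 0.006, -0.0012, 0.06, -0.01, -0.03, 0],[-0.0011, 0.0061, -0.0014, 0.06, -0.01, -0.03, 0],[-0.0009, 0.0061, -0.0012, 0.06, -0.01, -0.03, 0],[-0.0007, 0.0061, -0.0009, 0.06, -0.01, -0.03, 0],[-0.0004, 0.0061, -0.0006, 0.06, -0.01, -0.03, 0],[-0.0002, 0.0061, -0.0003, 0.06, -0.01, -0.03, 0],[-0.0, 0.006, -0.0, 0.06, -0.01, -0.03, 0],[0.0002, 0.0059, 0.0003, 0.06, -0.01, -0.03, 0],[0.0004, 0.0058, 0.0005, 0.06, -0.01, -0.03, 0],[0.0006, 0.0057, 0.0008, 0.06, -0.01, -0.03, 0],[0.0008, 0.0056, 0.0011, 0.06, -0.01, -0.03, 0],
```

Call:
arm_command --plan '[[[-0.0027, 0, 0.002, 0, 0, 0, 0], [-0.0012, 0.006, -0.001, 0.06, 0, -0.03, 0], [-0.001, 0.006, -0.0012, 0.06, 0, -0.03, 0], [-0.0011, 0.0061, -0.0014, 0.06, 0, -0.03, 0], [-0.0009, 0.0061, -0.0012, 0.06, 0, -0.03, 0], [-0.0007, 0.0061, -0.0009, 0.06, 0, -0.03, 0], [-0.0004, 0.0061, -0.0006, 0.06, 0, -0.03, 0], [-0.0002, 0.0061, -0.0003, 0.06, 0, -0.03, 0], [0, 0.006, 0, 0.06, 0, -0.03, 0], [0.0002, 0.0059, 0.0003, 0.06, 0, -0.03, 0], [0.0004, 0.0058, 0.0005, 0.06, 0, -0.03, 0]]]'

```text
t: 20.27
tool_pos: [0.5273, 0.0909, 0.0566]
tool_rot: [-0.086, 0.916, 0.16]
contact_force: [-1.2, -1.5, 0.1]
opening: -0.0001
```

```bash
python3 arc.py 156 120 50 10;  python3 - <<'E'
from m import *
im,c,T=snap('scene')
k=w(T,mark_of('scene','latch_knob')[0]['at']);print(k,R.from_euler('z',Y).inv().apply(k-P0))
E
```

```text
[-159.6216  -45.3487   56.5955] [-1.4699 -1.2674  0.0831] [-0.0084 -0.4717 -0.454 ]
[0.004, 0.0133, -0.0056, 0.0, 0.05, 0.05, 0],[0.0012, 0.006, 0.0016, 0.0, 0.05, 0.05, 0],[0.0019, 0.0058, 0.0026, 0.0, 0.05, 0.05, 0],[0.0021, 0.0056, 0.0029, 0.0, 0.05, 0.05, 0],[0.0024, 0.0053, 0.0031, 0.0, 0.05, 0.05, 0],[0.0026, 0.0051, 0.0034, 0.0, 0.05, 0.05, 0],[0.0027, 0.0048, 0.0036, 0.0, 0.05, 0.05, 0],[0.0029, 0.0045, 0.0039, 0.0, 0.05, 0.05, 0],[0.0031, 0.0042, 0.0041, 0.0, 0.05, 0.05, 0],[0.0032, 0.0038, 0.0043, 0.0, 0.05, 0.05, 0],[0.523  0.1083 0.0475] [-0.1607 -0.0274  0.0475]
```

```bash
python3 arc.py 160 125 50 12
```

```text
[-159.5451  -44.8957   56.6153] [-1.1243  0.2695  1.4487] [-0.0649 -0.4707 -0.3946]
[0.0031, 0.0048, -0.0069, 0.01, 0.04, 0.03, 0],[0.0005, 0.005, 0.0007, 0.01, 0.04, 0.03, 0],[0.0006, 0.0049, 0.0009, 0.01, 0.04, 0.03, 0],[0.0012, 0.0048, 0.0015, 0.01, 0.04, 0.03, 0],[0.0016, 0.0047, 0.0021, 0.01, 0.04, 0.03, 0],[0.0017, 0.0045, 0.0023, 0.01, 0.04, 0.03, 0],[0.0019, 0.0044, 0.0025, 0.01, 0.04, 0.03, 0],[0.002, 0.0042, 0.0026, 0.01, 0.04, 0.03, 0],[0.0021, 0.004, 0.0028, 0.01, 0.04, 0.03, 0],[0.0022, 0.0039, 0.003, 0.01, 0.04, 0.03, 0],[0.0023, 0.0037, 0.0031, 0.01, 0.04, 0.03, 0],[0.0025, 0.0035, 0.0033, 0.01, 0.04, 0.03, 0],
```

Call:
arm_command --plan '[[[0.003, 0.0048, -0.003, 0, 0.04, 0.03, 0], [0.0025, 0.005, -0.001, 0, 0.04, 0.03, 0], [0.0008, 0.0049, 0.0007, 0, 0.04, 0.03, 0], [0.0013, 0.0048, 0.0013, 0, 0.04, 0.03, 0], [0.0017, 0.0047, 0.0019, 0, 0.04, 0.03, 0], [0.0018, 0.0045, 0.0022, 0, 0.04, 0.03, 0], [0.002, 0.0044, 0.0024, 0, 0.04, 0.03, 0], [0.0021, 0.0042, 0.0025, 0, 0.04, 0.03, 0], [0.0022, 0.004, 0.0027, 0, 0.04, 0.03, 0], [0.0023, 0.0039, 0.0029, 0, 0.04, 0.03, 0], [0.0024, 0.0037, 0.003, 0, 0.04, 0.03, 0], [0.0026, 0.0035, 0.0032, 0, 0.04, 0.03, 0]]]'

```text
t: 21.37
tool_pos: [0.551, 0.1491, 0.05]
tool_rot: [-0.083, 0.919, 0.162]
contact_force: [-1.0, -0.2, 1.5]
opening: 0.0003
```

```bash
python3 arc.py 125 100 50 10;  python3 - <<'E'
from m import *
im,c,T=snap('scene')
k=w(T,mark_of('scene','latch_knob')[0]['at']);print(k,R.from_euler('z',Y).inv().apply(k-P0))
E
```

```text
[-125.856     7.6112   50.0104] [-0.9934 -0.0611  1.4607] [ 0.1063 -0.3095 -0.2827]
[-0.0017, 0.0027, -0.0022, -0.01, 0.03, 0.03, 0],[0.0023, 0.0026, 0.003, -0.01, 0.03, 0.03, 0],[0.0023, 0.0025, 0.0031, -0.01, 0.03, 0.03, 0],[0.0024, 0.0023, 0.0032, -0.01, 0.03, 0.03, 0],[0.0024, 0.0036, 0.0033, -0.01, 0.03, 0.03, 0],[0.0025, 0.0034, 0.0033, -0.01, 0.03, 0.03, 0],[0.0025, 0.0032, 0.0034, -0.01, 0.03, 0.03, 0],[0.0026, 0.003, 0.0034, -0.01, 0.03, 0.03, 0],[0.0026, 0.0028, 0.0035, -0.01, 0.03, 0.03, 0],[0.0027, 0.0026, 0.0035, -0.01, 0.03, 0.03, 0],Traceback (most recent call last):
  File "<stdin>", line 3, in <module>
IndexError: list index out of range
```

Call:
arm_command --plan '[[[0.0005, 0.0035, 0.0005, 0, 0.03, 0.03, 0], [0.0015, 0.003, 0.002, 0, 0.03, 0.03, 0], [0.0023, 0.0028, 0.0031, 0, 0.03, 0.03, 0], [0.0024, 0.0028, 0.0032, 0, 0.03, 0.03, 0], [0.0024, 0.0036, 0.0033, 0, 0.03, 0.03, 0], [0.0025, 0.0034, 0.0033, 0, 0.03, 0.03, 0], [0.0025, 0.0032, 0.0034, 0, 0.03, 0.03, 0], [0.0026, 0.003, 0.0034, 0, 0.03, 0.03, 0], [0, 0, 0, 0, 0, 0, 0]]]'

```text
t: 22.22
tool_pos: [0.5768, 0.1804, 0.0495]
tool_rot: [-0.083, 0.924, 0.164]
contact_force: [-0.8, -0.2, -0.3]
opening: -0.0001
```

```bash
python3 arc.py 105 90 50 6;  python3 - <<'E'
from m import *
for n in ('scene','side'):
    im,c,T=snap(n,'pics/a_%s.png'%n)
    for r in mark_of(n,'latch_knob')[:2]: k=w(T,r['at']);print(n,r['conf'],k,R.from_euler('z',Y).inv().apply(k-P0))
E
```

```text
[-94.8881  33.8287  49.5139] [-0.7944 -0.0585 -0.2888] [ 0.099  -0.0054 -0.1432]
[-0.001, -0.0001, -0.0005, -0.02, 0.0, 0.02, 0],[0.0027, 0.0026, 0.0035, -0.02, 0.0, 0.02, 0],[0.0027, 0.0024, 0.0036, -0.02, 0.0, 0.02, 0],[0.0027, 0.0023, 0.0036, -0.02, 0.0, 0.02, 0],[0.0027, 0.0021, 0.0036, -0.02, 0.0, 0.02, 0],[0.0027, 0.0019, 0.0037, -0.02, 0.0, 0.02, 0],scene 0.75 [0.5877 0.191  0.0471] [-0.0823  0.0423  0.0471]
scene 0.3 [0.365  0.3816 0.0004] [-0.2672  0.2697  0.0004]
side 0.68 [0.5889 0.191  0.0497] [-0.0811  0.0421  0.0497]
```

Call:
arm_command --plan '[[[0.0027, 0.0026, 0.0035, 0, 0, 0.02, 0], [0.0027, 0.0024, 0.0036, 0, 0, 0.02, 0], [0.0027, 0.0023, 0.0036, 0, 0, 0.02, 0], [0.0027, 0.0021, 0.0036, 0, 0, 0.02, 0], [0, 0, 0, 0, 0, 0, 0]]]'

```text
t: 22.83
tool_pos: [0.5925, 0.1932, 0.0487]
tool_rot: [-0.082, 0.926, 0.165]
contact_force: [-0.6, -0.9, 0.1]
opening: -0.0001
```

```bash
python3 m.py -.0733 .045 .05 2 0
```

```text
press-frame TCP mm [-77.1853  43.5977  48.6774] rot err deg(tool) [ 0.1385  0.0884 -0.077 ] F press [-0.8047 -0.798   0.1247] -0.00011136246045162653
2 rows; first same? 0.18144222650562664 0.004337231145911084
[0.0006, 0.0007, 0.0019, -0.07, -0.04, 0.04, 0.0],[0.0006, 0.0007, 0.002, -0.07, -0.04, 0.04, 0.0],
```

Call:
arm_command --plan '[[[0.0011, 0.0004, 0.0016, 0, 0, 0, 0], [0.0011, 0.0004, 0.0016, 0, 0, 0, 0], [0.0011, 0, 0.0016, 0, 0, 0, 0], [0.0011, 0, 0.0016, 0, 0, 0, 0]]]'

```text
t: 23.17
tool_pos: [0.5992, 0.1957, 0.0477]
tool_rot: [-0.083, 0.93, 0.165]
contact_force: [-20.6, -5.4, 13.7]
opening: -0.0001
```

```bash
python3 m.py -.0733 .045 .05 2 0
```

```text
press-frame TCP mm [-70.0755  44.8916  47.7413] rot err deg(tool) [ 0.1144  0.3416 -0.0607] F press [-21.2757  -1.6602  13.7152] -0.00013857115357829964
2 rows; first same? 0.3652877022147522 0.003938371457045978
[-0.0019, 0.0001, -0.0006, -0.06, -0.17, 0.03, 0.0],[-0.0019, 0.0001, -0.0006, -0.06, -0.17, 0.03, 0.0],
```

Call:
arm_command --plan '[[[-0.004, 0, -0.005, 0, 0, 0, 0], [-0.008, 0, -0.006, 0, 0, 0, 0], [-0.01, 0, -0.005, 0, 0, 0, 0], [-0.015, 0, 0, 0, 0, 0, 0], [-0.015, 0, 0, 0, 0, 0, 0], [-0.015, 0, 0, 0, 0, 0, 0], [-0.015, 0, -0.01, 0, 0, 0, 0], [-0.015, 0, -0.01, 0, 0, 0, 0], [0, 0, 0, 0, 0, 0, 0]]]'

```text
t: 23.92
tool_pos: [0.5128, 0.1803, 0.1087]
tool_rot: [-0.08, 0.923, 0.165]
contact_force: [0.6, -0.6, 1.0]
opening: 0.0001
```

```bash
python3 - <<'E'
from m import *
print(ctrl.get_obs()['contact_force'],ctrl.get_obs()['t'])
ims=[]
for n in ('scene','side','wrist'):
    im,c,T=snap(n);ims.append(im)
    for th in ('latch_knob','tray_grip','tray','block'):
        for r in mark_of(n,th)[:2]: k=w(T,r['at']);print(n,th,round(r['conf'],2),R.from_euler('z',Y).inv().apply(k-P0)*1e3)
a=cv2.resize(ims[0][120:280,260:430],(400,300));b=cv2.resize(ims[1][130:230,230:350],(400,300));cc=cv2.resize(ims[2][60:420],(800,300))
cv2.imwrite('pics/fin.png',np.vstack([np.hstack([a,b]),cc])[:,:,::-1])
E
```

```text
[ 0.6055 -0.5622  0.9867] 23.9167
scene latch_knob 0.55 [-58.7104  46.3439  46.9002]
scene tray_grip 0.59 [-35.0453  -2.1543  48.3115]
scene tray_grip 0.49 [-0.4455  0.0174 14.9899]
scene tray 0.45 [ 0.5977  3.2512 12.245 ]
scene block 0.9 [-372.2877 -209.0051    2.37  ]
scene block 0.73 [-234.1403 -120.9484   -2.0729]
side latch_knob 0.51 [-58.0206  45.4662  52.6376]
side tray_grip 0.48 [-41.8327  -4.2322  44.8534]
side tray 0.55 [-0.1517  2.0525 12.1276]
side block 0.76 [-238.7372 -119.8449   -1.3036]
side block 0.63 [-383.3955 -346.8314    3.0259]
wrist latch_knob 0.83 [-57.7475  45.7399  49.894 ]
wrist latch_knob 0.41 [-33.9242  -2.1358  84.5422]
wrist tray_grip 0.66 [-41.7251   3.7926  52.3774]
wrist tray 0.77 [-2.3877 -1.4152 14.8653]
wrist block 0.74 [ 9.0647 -2.05   22.7645]
```

View pics/fin.png

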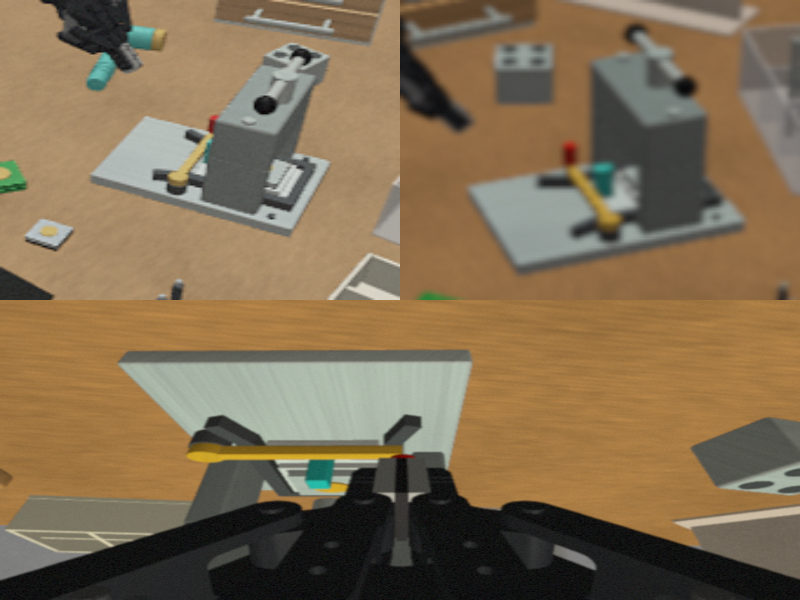

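The latch is closed behind the grip, with the knob at press (-58, 46) against a nominal (-57.5, 45). The tray is home and the robot touches nothing.

```bash
python3 -c "
from station import finish_job
print(finish_job())"
```

```text
the job is handed in; nothing more can be done
None
```

The press is ready to stamp. The loaded tray is fully home against the stop, the red-knobbed latch is closed behind the grip, and the job was handed in after about 24 s of robot time. I pinched the tray by its turquoise grip with the gripper leaned back 37° and carried it over level. I set it in the mouth of the press and slid it in while the latch was still open. After letting go, I pushed the latch round with closed fingers.

**Checks that agreed:**
- **Tray home:** a push of about 16 N on the rear of the grip gave no further travel. The networks put the tray's origin within about 2.5 mm of home along the slide.
- **Latch closed:** I pushed it to its end stop with about 21 N. The knob then measured at press (-58, 46) mm, where closed is (-57.5, 45).
- **Block:** the last wrist view found it at press (9, -2) mm, 23 mm high, where its seat is (12, 0), and showed the blank.
- **Robot clear:** the final contact force was about 1 N, which is noise, with the gripper well away from everything.

**Checks that disagreed or were weak:**
- My first estimate of the press was about 1.6 mm off sideways. A close wrist view corrected it before I lowered the tray.
- The network positions for the grip scattered by a few millimetres when it was partly hidden under the bridge.
- The force reading did not clearly show when the tray touched the bed, so I judged that by the height at which it stopped going down.
- I did not measure the empty tray or the other bystanders again at the end. No force reading showed contact with any of them.

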